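# Reload the indexed drilling jig

## Robot

A 6-joint arm with a two-finger parallel gripper is mounted at the origin on a cart in front of the work surface, level with it; the furniture and walls round the work are solid. World frame = base frame: x ahead of the robot, y to its left, z up, the work surface at z = 0. Lengths are in m, angles in rad, forces in N, time in s.
With the tool pointing down it reaches from about 0.25 to 0.725 m from the base axis. Payload 4 kg.
Tool frame: the origin (TCP) lies midway between the tips of the shut fingers; the grasp point (between the pads) lies 19 mm behind it (bot.grip_point_offset is the distance from the TCP to the grasp point, in m); z points along the fingers, y is the line along which they close (so a half turn about z gives the same grasp; the last joint's range is limited). The gripper opens to 85 mm and grips with 20 to 120 N. Pads are 22 mm wide; open, the fingers measure 114 mm over their backs; the gripper's body (76 mm by 85 mm) begins 54 mm behind the grasp point. The pads swing forward as they close: fully open they stand 13 mm farther back than shut.
Start: joints at [-1.32, 0.241, 0.005, 1.335, 0, 1.571], TCP at [0.124, -0.484, 0.231] pointing down, gripper open.
Joint ranges: [-2.72, 2.72], [-1.05, 1.87], [-1.09, 1.28], [-1.99, 2.15], [-1.42, 1.44], [-3.14, 3.14]. Speed limits (rad/s): [2.79, 2.79, 3.14, 3.14, 3.14, 3.14].

## Interface

Orientations are given as a unit quaternion [x, y, z, w].
In Python, from workcell import bot gives the robot as it stands.
- The arm moves only by the tool step_arm, never from a script. Its argument "targets" is text: rows parted by semicolons, each of 7 numbers parted by spaces: the opening, from -1 (shut) to 1 (fully open), so that 0 is half open, then the shift along the world's x, y, z normalised to -1 to 1, where 1 is 0.5 m, then the turn, a rotation vector about the world's x, y, z normalised to -1 to 1, where 1 is pi/4 rad. In form: gripper x y z wx wy wz; .... A call has 1 to 10 rows; each row is the pose to reach, as a shift and turn from the pose commanded when the call began; what a row does not reach only later rows make up. A row lasts 1/12 s, in which the tool goes at most 41.7 mm and 7.16 degrees, less where a joint would pass 70% of its speed; a pose out of reach is approached as far as the arm can. A call with a number of a shift or a turn outside -1 to 1 is refused whole. A call with a gripper value outside its range is refused whole. The fingers move at their own pace and stop on an object; the grip force is fixed at half the most. Time passes only in rows, so rows that repeat a pose let the fingers close. It gives the time, the measured TCP pose, the force, the opening and the grip force at its end, in the units of the state.
- bot.get_obs(): the state, without advancing time (a new reading comes with each control period).
- bot.camera(name): name is "side" or "top" or "wrist"; returns the picture (400x640x3 uint8, red, green, blue); there is no depth.
- bot.camera_info(name): a dict with "vertical_fov" (degrees; the focal length in pixels is half the picture's height over the tangent of half this angle, whatever the lens; pixels are square), "cx", "cy" (the principal point, pixels), "pose" (4x4, takes a point from camera to world coordinates). Camera axes: x right, y up, looking along -z (the intrinsics and any distortion apply to the point x, -y, -z); pixel columns grow to the right and rows downward; lengths in m; the calibration is good to about 2 mm. A picture is of the moment at which its call begins: read the wrist's pose just before it. camera_info takes no time and is no camera call; for the wrist camera it gives the pose at the moment of the call.
- bot.job_done(): hands the job in; it is judged then, once.
The state is a dict: "clock": time; "joint_pos": joint angles; "joint_vel": joint speeds; "tau": joint torques, N m; "eef_pos": TCP position; "tool_rot": TCP orientation; "ft_force": force on the tool from outside, world axes, zero at the start; "ft_torque": the same for the moment, N m; "grip_width": finger opening in m; "grasp_force": force on a finger pad.
Only numpy, scipy, OpenCV 4.12 (cv2) and the standard library are available. Lean on these libraries where they do the work, as an engineer would, in place of code of your own. Each camera call takes 0.05 s, during which the arm holds its last target. There are 200 camera calls.

## Task

Set the drilling jig up for the next batch: pull up the table's spring plunger, swing the nests out from under the guide turret to face you and let the plunger snap fully into the next hole; then put the drilled block into the plywood out-box and lay every plain block from the bench flat in a nest of its own. After that index the loaded table back under the turret with the plunger fully home again, and turn the turret on by one click anticlockwise (seen from above) at whatever moment suits you; leave the jar, the tape measure and the glue bottle alone.

Things in the scene. Friction and masses are not known exactly. Their poses are not given: they have to be found in the camera images.
- table (a joint): Angle of the swinging table (rad), anticlockwise from above positive. 0: nests at the jig's left under the turret (drilling position), arm towards the robot. 1.571: nests towards the robot (loading position), arm at the jig's right. Index holes at these two angles only; stops at -0.22 and 1.80. Turns with about 1 N at the knob and stays where it is left.
- plunger (a joint): Lift of the spring plunger (m): 0 = pin fully home in a hole. The pin reaches 12 mm into the disc: lift it 13 mm or more to free the table; stop at 20 mm. The spring pulls down with 6 N at 0, 11 N at 20 mm. Let go over the plain disc it rides there at 0.012 (hole missed); near a hole (within about 3 mm of its middle; the tip is rounded) it snaps to 0 and locks the table.
- turret (a joint): Angle of the guide turret (rad), anticlockwise seen from above positive, 0 at the start. A spring detent every 1.047 rad (60 degrees) draws it the rest of the way once it is more than half-way; turning takes up to about 0.3 N m.
- table_axis (a point): Point on the table's vertical pivot axis at the top face of the aluminium index disc (disc 260 mm across, top 26 mm above the bench). Its axes are those of the drilling jig: x away from the robot, y to the left, z up (the jig may stand up to 0.2 rad askew). The jig is fixed to the bench.
- knob_grip (a point): Middle of the black round plunger knob (36 mm across, 36 mm high, spins freely on its upright stem) at the end of the table's arm, 110 mm from the table axis, 90 mm above the bench when the pin is home. Its x axis points to the table axis. A 36 mm steel collar ends 6 mm under the home knob. Grip it across its width, lift, carry it round the table axis, let go.
- turret_bar (a point): Middle of the black grip bar on the turret's upright axis: 70 mm long (this point's x), 16 mm thick (y), 34 mm high, top 160 mm above the bench. The turret is an aluminium disc 150 mm across (105 to 118 mm above the bench) with six steel guide bushings, at the jig's left far side; it overhangs nest 3 in the drilling position.
- out_box: Open plywood box for drilled pieces, fixed; outside 115 mm (x) by 145 mm (y), 35 mm high, walls and floor 6 mm. Origin: centre of its underside.
- drilled_mid (a point): Centre of the drilled block: wooden block 40 mm (x) by 80 mm (y, long axis) by 40 mm high, with one dark hole in its top. It lies in nest 3 of the table at the start.
- drilled_block: The same drilled block; origin at the centre of its underside, axes as above.
- nest_1 (a point): Floor centre of nest 1 on the table (36 mm above the bench). The nests lie side by side, 75 mm apart along this point's x axis; y points away from the table axis. Each takes one block, long axis along y: 48 mm (x) by 88 mm (y) between plywood ribs 14 mm high. The middle 60 mm of the sides is free for fingers; 35 mm between blocks in neighbouring nests.
- block_1_mid (a point): Centre of plain block 1: wooden block 40 mm (x) by 80 mm (y, long axis) by 40 mm high, no hole, lying on the bench at the right at the start; may be absent. All blocks are alike and may go into any nest.
- block_1: Plain block 1 (may be absent); origin at the centre of its underside, axes as above.
- nest_2 (a point): Floor centre of nest 2 on the table (36 mm above the bench). The nests lie side by side, 75 mm apart along this point's x axis; y points away from the table axis. Each takes one block, long axis along y: 48 mm (x) by 88 mm (y) between plywood ribs 14 mm high. The middle 60 mm of the sides is free for fingers; 35 mm between blocks in neighbouring nests.
- block_2_mid (a point): Centre of plain block 2: wooden block 40 mm (x) by 80 mm (y, long axis) by 40 mm high, no hole, lying on the bench at the right at the start; may be absent. All blocks are alike and may go into any nest.
- block_2: Plain block 2 (may be absent); origin at the centre of its underside, axes as above.
- nest_3 (a point): Floor centre of nest 3 on the table (36 mm above the bench). The nests lie side by side, 75 mm apart along this point's x axis; y points away from the table axis. Each takes one block, long axis along y: 48 mm (x) by 88 mm (y) between plywood ribs 14 mm high. The middle 60 mm of the sides is free for fingers; 35 mm between blocks in neighbouring nests.
- block_3_mid (a point): Centre of plain block 3: wooden block 40 mm (x) by 80 mm (y, long axis) by 40 mm high, no hole, lying on the bench at the right at the start; may be absent. All blocks are alike and may go into any nest.
- block_3: Plain block 3 (may be absent); origin at the centre of its underside, axes as above.
- jar_mid (a point): Centre of a glass jar of screws, 66 mm across, 96 mm high: bystander.
- tape_mid (a point): Centre of a tape measure, 62 x 94 x 38 mm: bystander.
- glue_mid (a point): Centre of a glue bottle, 52 mm across, 150 mm high: bystander.
Not all that is in view belongs to the job. What is shaped like the block_3 but orange is not meant. Leave any orange look-alike of the block_2 alone.

How it is judged:
On the way, in this order (a step that is already met when the one before it is completed fails the run):
1. table swung to the loading position and locked there by the plunger (value of joint table between 1.5308 and 1.6108 rad and value of joint plunger below 0.004 m), for 0.2 s.
2. table still locked in the loading position, drilled block in the out-box, every plain block that is present in a nest (all of step 1 and x of drilled_mid in the frame of out_box between -0.05 and 0.05 m and y of drilled_mid in the frame of out_box between -0.065 and 0.065 m and height (world z) of drilled_mid below 0.05 m and ((horizontal distance between block_1_mid and nest_1 below 0.01 m and z of block_1_mid in the frame of nest_1 between 0.014 and 0.025 m and angle between the y axis of nest_1 and the y axis of block_1, either way round below 0.15 rad) or (horizontal distance between block_1_mid and nest_2 below 0.01 m and z of block_1_mid in the frame of nest_2 between 0.014 and 0.025 m and angle between the y axis of nest_2 and the y axis of block_1, either way round below 0.15 rad) or (horizontal distance between block_1_mid and nest_3 below 0.01 m and z of block_1_mid in the frame of nest_3 between 0.014 and 0.025 m and angle between the y axis of nest_3 and the y axis of block_1, either way round below 0.15 rad)) and ((horizontal distance between block_2_mid and nest_1 below 0.01 m and z of block_2_mid in the frame of nest_1 between 0.014 and 0.025 m and angle between the y axis of nest_1 and the y axis of block_2, either way round below 0.15 rad) or (horizontal distance between block_2_mid and nest_2 below 0.01 m and z of block_2_mid in the frame of nest_2 between 0.014 and 0.025 m and angle between the y axis of nest_2 and the y axis of block_2, either way round below 0.15 rad) or (horizontal distance between block_2_mid and nest_3 below 0.01 m and z of block_2_mid in the frame of nest_3 between 0.014 and 0.025 m and angle between the y axis of nest_3 and the y axis of block_2, either way round below 0.15 rad)) and ((horizontal distance between block_3_mid and nest_1 below 0.01 m and z of block_3_mid in the frame of nest_1 between 0.014 and 0.025 m and angle between the y axis of nest_1 and the y axis of block_3, either way round below 0.15 rad) or (horizontal distance between block_3_mid and nest_2 below 0.01 m and z of block_3_mid in the frame of nest_2 between 0.014 and 0.025 m and angle between the y axis of nest_2 and the y axis of block_3, either way round below 0.15 rad) or (horizontal distance between block_3_mid and nest_3 below 0.01 m and z of block_3_mid in the frame of nest_3 between 0.014 and 0.025 m and angle between the y axis of nest_3 and the y axis of block_3, either way round below 0.15 rad))), for 0.2 s.
3. loaded table swung back to the drilling position and locked by the plunger (value of joint table between -0.04 and 0.04 rad and value of joint plunger below 0.004 m and ((horizontal distance between block_1_mid and nest_1 below 0.01 m and z of block_1_mid in the frame of nest_1 between 0.014 and 0.025 m and angle between the y axis of nest_1 and the y axis of block_1, either way round below 0.15 rad) or (horizontal distance between block_1_mid and nest_2 below 0.01 m and z of block_1_mid in the frame of nest_2 between 0.014 and 0.025 m and angle between the y axis of nest_2 and the y axis of block_1, either way round below 0.15 rad) or (horizontal distance between block_1_mid and nest_3 below 0.01 m and z of block_1_mid in the frame of nest_3 between 0.014 and 0.025 m and angle between the y axis of nest_3 and the y axis of block_1, either way round below 0.15 rad)) and ((horizontal distance between block_2_mid and nest_1 below 0.01 m and z of block_2_mid in the frame of nest_1 between 0.014 and 0.025 m and angle between the y axis of nest_1 and the y axis of block_2, either way round below 0.15 rad) or (horizontal distance between block_2_mid and nest_2 below 0.01 m and z of block_2_mid in the frame of nest_2 between 0.014 and 0.025 m and angle between the y axis of nest_2 and the y axis of block_2, either way round below 0.15 rad) or (horizontal distance between block_2_mid and nest_3 below 0.01 m and z of block_2_mid in the frame of nest_3 between 0.014 and 0.025 m and angle between the y axis of nest_3 and the y axis of block_2, either way round below 0.15 rad)) and ((horizontal distance between block_3_mid and nest_1 below 0.01 m and z of block_3_mid in the frame of nest_1 between 0.014 and 0.025 m and angle between the y axis of nest_1 and the y axis of block_3, either way round below 0.15 rad) or (horizontal distance between block_3_mid and nest_2 below 0.01 m and z of block_3_mid in the frame of nest_2 between 0.014 and 0.025 m and angle between the y axis of nest_2 and the y axis of block_3, either way round below 0.15 rad) or (horizontal distance between block_3_mid and nest_3 below 0.01 m and z of block_3_mid in the frame of nest_3 between 0.014 and 0.025 m and angle between the y axis of nest_3 and the y axis of block_3, either way round below 0.15 rad))), for 0.2 s.
At the end, for the whole second after the job is handed in: Table within 0.04 rad of the drilling position, plunger lift under 4 mm; turret within 0.1 rad of 1.047; drilled block in the out-box; each plain block present flat in a nest (centre within 10 mm, long axis within 0.15 rad), at rest (all of step 3 and value of joint turret between 0.947 and 1.147 rad and x of drilled_mid in the frame of out_box between -0.05 and 0.05 m and y of drilled_mid in the frame of out_box between -0.065 and 0.065 m and height (world z) of drilled_mid below 0.05 m and linear speed of each of block_1, block_2, block_3, drilled_block below 0.02 m/s); the robot touches nothing.
It fails at once if glass jar pushed more than 40 mm or tipped over (distance of jar_mid from where it was at the start of the episode above 0.04 m or angle between jar_mid's own z axis and vertical above 0.6 rad).
It fails at once if tape measure pushed more than 40 mm or tipped over (distance of tape_mid from where it was at the start of the episode above 0.04 m or angle between tape_mid's own z axis and vertical above 0.6 rad).
It fails at once if glue bottle pushed more than 40 mm or tipped over (distance of glue_mid from where it was at the start of the episode above 0.04 m or angle between glue_mid's own z axis and vertical above 0.6 rad).
Of block_1, block_2, block_3 only 2 to 3 are there at a start; the rules pass over those that are not, and their reading is None.
At some moment in a run one of block_1, block_2, block_3 may be knocked a few centimetres aside while the robot is not near it.
Once in a run the grip may slacken for a moment while it holds something.
It also fails if it takes over 200 s, if anything falls off the work surface, if the arm or the gripper's body presses on something with over 40 N, if the wrist force passes 120 N, or if a joint passes its speed limit or range.

## Working session

There is one attempt and no reset: what is moved stays moved. The work goes in short steps, Python scripts to look and compute and a tool call to move; the robot and the scene stay as the last step left them, time stands still between calls to the robot, and variables do not carry over. Pictures are saved under pics/ and viewed, at most 14 in all, crops included, and the job is handed in when it is done.

Besides the shell and the picture viewer there is one more tool, called after "Call:" as a command line: name --argument value ..., lists and objects as JSON in quotes. step_arm: Moves the arm, as the interface text tells. Scaled input: -1 to 1 covers 0.5 m each way for a shift and pi/4 rad each way for a turn. Its arguments: {"type":"object","properties":{"targets":{"type":"string"}},"required":["targets"]}

```bash
ls; mkdir -p pics; python3 - <<'E'
from workcell import bot
import cv2,numpy as np
for n in ("top","side"):
    im=bot.camera(n); cv2.imwrite(f"pics/{n}0.png",im[:,:,::-1])
    i=bot.camera_info(n); print(n,{k:(np.round(v,4).tolist() if not isinstance(v,str) else v) for k,v in i.items()})
print(bot.get_obs()); print(bot.grip_point_offset)
E
```

```text
pics
top {'vertical_fov': 51.9991, 'cx': 324.3872, 'cy': 196.9162, 'pose': [[0.0471, 0.9772, -0.2071, 0.2781], [-0.9989, 0.0467, -0.0065, -0.1477], [0.0033, 0.2072, 0.9783, 1.3989], [0.0, 0.0, 0.0, 1.0]]}
side {'vertical_fov': 48.6007, 'cx': 325.3495, 'cy': 198.4687, 'pose': [[-0.9808, 0.0881, -0.174, 0.3233], [-0.1948, -0.4004, 0.8954, 1.0509], [0.0092, 0.9121, 0.4098, 0.6424], [0.0, 0.0, 0.0, 1.0]]}
{'clock': 0.1, 'joint_pos': array([-1.31995259e+00,  2.41322195e-01,  3.88799658e-03,  1.33520917e+00,
        2.93401071e-06,  1.57076840e+00]), 'joint_vel': array([-0.00311959, -0.0028343 ,  0.00356158, -0.0012327 ,  0.00019426,
       -0.00012743]), 'tau': array([ 1.13834069e-04, -3.73139977e+01,  2.53008717e+01,  1.08594785e-02,
        1.00689890e-04, -1.53435042e-05]), 'eef_pos': array([ 0.12397377, -0.48381374,  0.23052078]), 'tool_rot': array([ 9.92142813e-01,  1.25107098e-01, -1.14057931e-04, -9.16451190e-04]), 'ft_force': array([-0.28602022,  0.06182807,  0.03614834]), 'ft_torque': array([ 0.04569274, -0.03744769, -0.03623751]), 'grasp_force': 0.0, 'grip_width': 0.08525328996813547}
0.0187
```

View pics/top0.png

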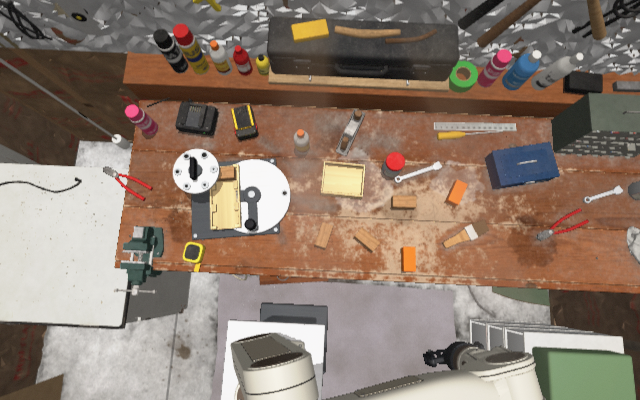

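View pics/side0.png

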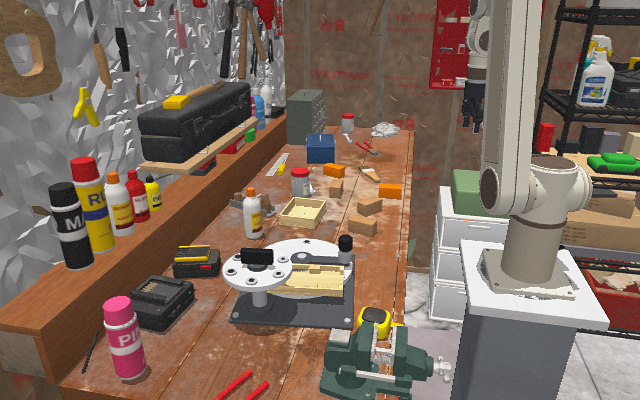

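```bash
cat > h.py <<'E'
from workcell import bot
import cv2,numpy as np
def cam(n):
    i=bot.camera_info(n); return i, np.array(i["pose"]), 200/np.tan(np.radians(i["vertical_fov"])/2)
def ray(c,uv):
    i,P,f=c; uv=np.atleast_2d(uv).astype(float)
    d=np.c_[(uv[:,0]-i["cx"])/f,-(uv[:,1]-i["cy"])/f,-np.ones(len(uv))]@P[:3,:3].T
    return P[:3,3],d
def onz(c,uv,z):
    o,d=ray(c,uv); return o+d*((z-o[2])/d[:,2])[:,None]
def proj(c,X):
    i,P,f=c; q=(np.atleast_2d(X)-P[:3,3])@P[:3,:3]
    return np.c_[i["cx"]-f*q[:,0]/q[:,2],i["cy"]+f*q[:,1]/q[:,2]]
def snap(n,name):
    c=cam(n); im=bot.camera(n)[:,:,::-1].copy(); cv2.imwrite(f"pics/{name}.png",im); return c,im
def blobs(m,amin,amax=1e9):
    cs,_=cv2.findContours(m.astype(np.uint8),cv2.RETR_EXTERNAL,cv2.CHAIN_APPROX_NONE)
    return [k for k in cs if amin<cv2.contourArea(k)<amax]
def rect(c,k,z):
    """min-area rectangle of a contour cast on height z: centre, sizes, long-axis angle"""
    p=onz(c,k[:,0],z)[:,:2].astype(np.float32); (x,y),(w,h),a=cv2.minAreaRect(p*1000)
    if w<h: w,h,a=h,w,a+90
    return np.round([x/1e3,y/1e3,w/1e3,h/1e3,np.radians((a+90)%180-90)],4)
E
python3 - <<'E'
from h import *
c=cam("top"); im=cv2.imread("pics/top0.png"); hsv=cv2.cvtColor(im,cv2.COLOR_BGR2HSV)
for p in [(403,202),(324,235),(366,240),(343,168),(227,172),(222,205),(457,192),(270,215),(251,224),(340,183),(215,240)]: print(p,hsv[p[1],p[0]], onz(c,p,0.04)[0].round(3))
w=(hsv[...,1]<40)&(hsv[...,2]>200)
for k in blobs(w[140:250,160:300],200):
    k=k+[160,140]
    h=cv2.convexHull(k)
    for z in(.026,.118):
        q=onz(c,h[:,0],z)[:,:2].astype(np.float32); (x,y),r=cv2.minEnclosingCircle(q); print("circ",z,x,y,r)
cv2.imwrite("pics/c1.png",cv2.resize(im[135:285,150:450],None,fx=2.66,fy=2.66,interpolation=cv2.INTER_CUBIC))
E
```

```text
(403, 202) [ 14 122 217] [ 0.561 -0.405  0.04 ]
(324, 235) [ 14 113 209] [ 0.437 -0.143  0.04 ]
(366, 240) [ 14 123 208] [ 0.427 -0.283  0.04 ]
(343, 168) [ 23  84 247] [ 0.67  -0.198  0.04 ]
(227, 172) [ 15 122 216] [0.637 0.199 0.04 ]
(222, 205) [ 22  89 241] [0.522 0.205 0.04 ]
(457, 192) [ 12 180 241] [ 0.604 -0.588  0.04 ]
(270, 215) [  0   1 249] [0.495 0.041 0.04 ]
(251, 224) [130  13  59] [0.462 0.102 0.04 ]
(340, 183) [ 26  70 246] [ 0.617 -0.19   0.04 ]
(215, 240) [ 11 157 169] [0.403 0.216 0.04 ]
circ 0.026 0.563746988773346 0.10916890949010849 0.12908288836479187
circ 0.118 0.5446086525917053 0.0919579267501831 0.12043964862823486
circ 0.026 0.6419064998626709 0.3128531575202942 0.07979835569858551
circ 0.118 0.6175304651260376 0.28199318051338196 0.07445784658193588
```

View pics/c1.png

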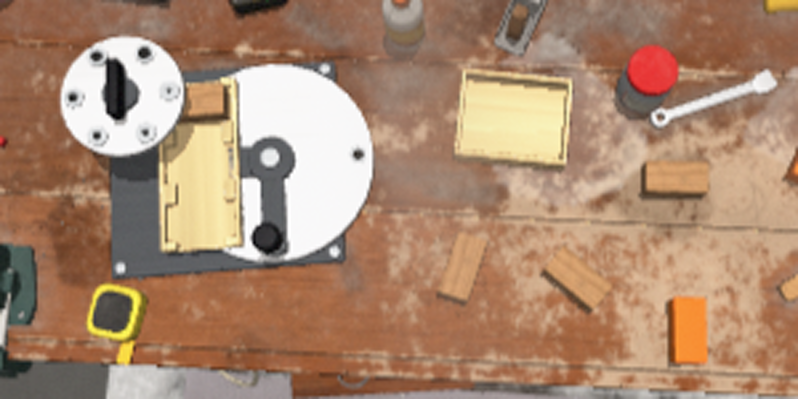

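```bash
python3 - <<'E'
from h import *
c=cam("top"); im=cv2.imread("pics/top0.png"); hsv=cv2.cvtColor(im,cv2.COLOR_BGR2HSV)
H,S,V=[hsv[...,i].astype(int) for i in range(3)]
for name,p,z in[("hole",(284.6,192.9),.026),("knobtop",(150+267/2.66,135+234/2.66),.108),("stem",(150+270/2.66,135+156/2.66),.04),("barL",(150+115/2.66,135+61/2.66),.16),("barR",(150+118/2.66,135+114/2.66),.16),("jar",(395,160),.09),("tape",(193,252),.03),("glue",(301,135),.14)]+[("bolt",(150+a/2.66,135+b/2.66),.01) for a,b in[(326,69),(120,268),(335,252)]]:
    print(name,onz(c,p,z)[0].round(3))
m=(abs(H-14)<4)&(S>95)&(S<140)&(V>175)
m=cv2.morphologyEx(m.astype(np.uint8),cv2.MORPH_OPEN,np.ones((3,3)))
for k in blobs(m,60,1200):
    r=rect(c,k,.04)
    if .06<r[2]<.11: print("block",k[:,0].mean(0).round(0),r)
m=(abs(H-23)<5)&(S>50)&(S<110)&(V>180)
for k in blobs(m,300): print("ply",k[:,0].mean(0).round(0),rect(c,k,.035),rect(c,k,.05))
E
```

```text
hole [ 0.576 -0.002  0.026]
knobtop [0.456 0.092 0.108]
stem [0.565 0.109 0.04 ]
barL [0.646 0.279 0.16 ]
barR [0.582 0.268 0.16 ]
jar [ 0.692 -0.368  0.09 ]
tape [0.361 0.288 0.03 ]
glue [ 0.746 -0.054  0.14 ]
bolt [0.693 0.05  0.01 ]
bolt [0.417 0.293 0.01 ]
bolt [0.45  0.021 0.01 ]
block [456. 239.] [ 0.4472 -0.5793  0.0857  0.037  -1.2243]
block [324. 231.] [ 0.4511 -0.1394  0.1019  0.0509 -0.233 ]
block [310. 225.] [ 0.4721 -0.0948  0.0602  0.0308 -0.3507]
block [404. 201.] [ 0.5667 -0.41    0.078   0.0382 -1.5584]
ply [228. 199.] [0.5537 0.2015 0.2221 0.1001 0.1238] [0.5507 0.1977 0.2197 0.099  0.1238]
ply [343. 178.] [ 0.6338 -0.1986  0.1423  0.1125  1.5151] [ 0.6299 -0.198   0.1407  0.1113  1.5151]
```

Call:
step_arm --targets "0 0.05 0.08 0.1 0 0 -0.1;0 0.05 0.08 0.1 0 0 -0.1"

```text
clock: 0.27
eef_pos: [0.149, -0.4428, 0.281]
tool_rot: [0.996, 0.084, -0.0, -0.002]
ft_force: [0.9, 0.1, 1.2]
grip_width: 0.0639
grasp_force: 0.0
```

```bash
python3 -c "
from workcell import bot
o=bot.get_obs();print(o['joint_pos'],o['eef_pos'],o['tool_rot'],o['clock'],o['grip_width'])"
```

```text
[-1.24650694e+00  1.62040110e-01  3.50564873e-02  1.44776939e+00
  5.14317428e-04  1.72655110e+00] [ 0.1490285  -0.4428406   0.28100874] [ 9.96449671e-01  8.41669411e-02 -2.20513363e-04 -1.98276114e-03] 0.2667 0.06386577799316782
```

Call:
step_arm --targets "1 0.2 0.3 0.02 0 0 0.985;1 0.2 0.3 0.02 0 0 0.985;1 0.2 0.3 0.02 0 0 0.985;1 0.2 0.3 0.02 0 0 0.985;1 0.2 0.3 0.02 0 0 0.985;1 0.2 0.3 0.02 0 0 0.985;1 0.2 0.3 0.02 0 0 0.985"

```text
clock: 0.85
eef_pos: [0.2496, -0.2932, 0.2913]
tool_rot: [0.889, 0.458, -0.0, -0.0]
ft_force: [0.2, -0.5, 0.2]
grip_width: 0.0853
grasp_force: 0.0
```

Call:
step_arm --targets "1 0.2 0.3 0.02 0 0 0.985;1 0.2 0.3 0.02 0 0 0.985;1 0.2 0.3 0.02 0 0 0.985;1 0.2 0.3 0.02 0 0 0.985;1 0.2 0.3 0.02 0 0 0.985;1 0.2 0.3 0.02 0 0 0.985;1 0.2 0.3 0.02 0 0 0.985"

```text
clock: 1.43
eef_pos: [0.3494, -0.1438, 0.3009]
tool_rot: [0.652, 0.759, -0.0, -0.0]
ft_force: [-0.0, 0.0, 0.3]
grip_width: 0.0851
grasp_force: 0.0
```

Call:
step_arm --targets "1 0.1 0.24 0.02 0 0 0.985;1 0.1 0.24 0.02 0 0 0.985;1 0.1 0.24 0.02 0 0 0.985;1 0.1 0.24 0.02 0 0 0.985;1 0.1 0.24 0.02 0 0 0.985;1 0.1 0.24 0.02 0 0 0.985;1 0.1 0.24 0.02 0 0 0.985"

```text
clock: 2.02
eef_pos: [0.399, -0.0249, 0.3109]
tool_rot: [0.319, 0.948, -0.0, -0.0]
ft_force: [0.3, 0.4, -0.9]
grip_width: 0.0856
grasp_force: 0.0
```

Call:
step_arm --targets "1 0.1 0.23 0.02 0 0 0.985;1 0.1 0.23 0.02 0 0 0.985;1 0.1 0.23 0.02 0 0 0.985;1 0.1 0.23 0.02 0 0 0.985;1 0.1 0.23 0.02 0 0 0.985;1 0.1 0.23 0.02 0 0 0.985;1 0.1 0.23 0.02 0 0 0.985;1 0.1 0.23 0.02 0 0 0.985"

```text
clock: 2.68
eef_pos: [0.4492, 0.0898, 0.321]
tool_rot: [-0.059, 0.998, -0.0, -0.0]
ft_force: [0.1, 0.4, 0.8]
grip_width: 0.085
grasp_force: 0.0
```

```bash
python3 - <<'E'
from h import *
c,im=snap("wrist","w1"); o=bot.get_obs(); print(o["eef_pos"],o["tool_rot"],o["joint_pos"]); print(c[1].round(3),c[2])
E
```

```text
[0.44913599 0.08981685 0.32113308] [-5.92006787e-02  9.98246080e-01 -5.28673209e-05 -2.01741655e-04] [ 1.97405985e-01  1.35687939e-01  1.06482522e-01  1.54200511e+00
 -4.91546069e-05  7.89353656e-02]
[[-0.118 -0.956 -0.267  0.382]
 [ 0.993 -0.114 -0.033  0.082]
 [ 0.001 -0.269  0.963  0.463]
 [ 0.     0.     0.     1.   ]] 310.8909152419547
```

View pics/w1.png

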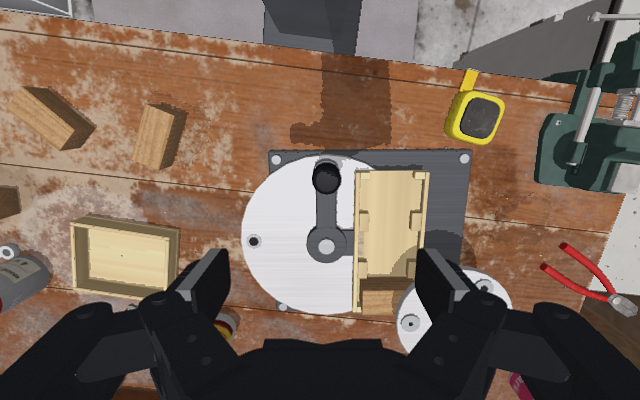

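```bash
python3 - <<'E'
from h import *
c=cam("wrist"); im=cv2.imread("pics/w1.png"); hsv=cv2.cvtColor(im,cv2.COLOR_BGR2HSV)
H,S,V=[hsv[...,i].astype(int) for i in range(3)]
P=lambda n,p,z:print(n,onz(c,p,z)[0].round(4))
m=(V<45); m[:155]=0;m[200:]=0;m[:,:305]=0;m[:,350:]=0
for k in blobs(m,200):
    (x,y),r=cv2.minEnclosingCircle(k); print("knob px",x,y,r, cv2.boundingRect(k)); P("knob@.108",(x,y),.108); P("knob@.10",(x,y),.10)
P("hole",(254,241),.026);P("stem",(327,245),.036)
m=(S<40)&(V>170); m[:150]=0; m[320:]=0; m[:,:235]=0; m[:,358:]=0
k=max(blobs(m,1000),key=cv2.contourArea); h=cv2.convexHull(k)[:,0]
q=onz(c,h[h[:,0]<350],.026)[:,:2]; A=np.c_[2*q,np.ones(len(q))]; s=np.linalg.lstsq(A,(q**2).sum(1),rcond=None)[0]; print("disc",s[:2],np.sqrt(s[2]+s[0]**2+s[1]**2))
for p in[(276,159),(465,158),(283,308)]: P("bolt",p,.01)
for p in[(355,170),(429,172),(355,312)]: P("trayc",p,.05)
E
```

```text
knob px 326.18182373046875 178.0 15.572111129760742 (312, 163, 29, 31)
knob@.108 [0.4535 0.095  0.108 ]
knob@.10 [0.4551 0.0953 0.1   ]
hole [0.5795 0.0014 0.026 ]
stem [0.5686 0.1113 0.036 ]
disc [0.56705267 0.10903738] 0.12944352937193587
bolt [0.454  0.0226 0.01  ]
bolt [0.42   0.2961 0.01  ]
bolt [0.7021 0.0538 0.01  ]
trayc [0.4498 0.1343 0.05  ]
trayc [0.4408 0.2336 0.05  ]
trayc [0.6678 0.1665 0.05  ]
```

Call:
step_arm --targets "1 0.014 0.012 -0.3 0 0 0;1 0.014 0.012 -0.3 0 0 0;1 0.014 0.012 -0.3 0 0 0;1 0.014 0.012 -0.3 0 0 0;1 0.014 0.012 -0.4 0 0 0;1 0.014 0.012 -0.49 0 0 0;1 0.014 0.012 -0.49 0 0 0;-1 0.014 0.012 -0.49 0 0 0;-1 0.014 0.012 -0.49 0 0 0;-1 0.014 0.012 -0.49 0 0 0"

```text
clock: 3.57
eef_pos: [0.4576, 0.0966, 0.0778]
tool_rot: [-0.061, 0.998, 0.0, 0.001]
ft_force: [-0.4, -0.5, 1.2]
grip_width: 0.0517
grasp_force: 0.0
```

Call:
step_arm --targets "-1 0 0 0 0 0 0;-1 0 0 0 0 0 0;-1 0 0 0 0 0 0"

```text
clock: 3.82
eef_pos: [0.4581, 0.0969, 0.0787]
tool_rot: [-0.062, 0.998, 0.0, 0.002]
ft_force: [-0.8, 0.3, 5.6]
grip_width: 0.034
grasp_force: 59.5
```

Call:
step_arm --targets "-1 0 0 0.015 0 0 0;-1 0 0 0.034 0 0 0;-1 0 0 0.034 0 0 0;-1 0 0 0.034 0 0 0"

```text
clock: 4.15
eef_pos: [0.4574, 0.0969, 0.0938]
tool_rot: [-0.062, 0.998, 0.0, 0.001]
ft_force: [6.5, 0.6, -11.2]
grip_width: 0.0336
grasp_force: 60.6
```

Call:
step_arm --targets "-1 0.007 -0.034 0 0 0 0;-1 0.019 -0.066 0 0 0 0;-1 0.036 -0.096 0 0 0 0;-1 0.058 -0.123 0 0 0 0;-1 0.083 -0.146 0 0 0 0;-1 0.112 -0.165 0 0 0 0;-1 0.143 -0.18 0 0 0 0;-1 0.177 -0.189 0 0 0 0;-1 0.211 -0.193 0 0 0 0;-1 0.246 -0.191 0 0 0 0"

```text
clock: 4.98
eef_pos: [0.5762, -0.0, 0.0908]
tool_rot: [-0.062, 0.998, -0.0, -0.004]
ft_force: [-1.5, -4.1, -9.8]
grip_width: 0.034
grasp_force: 61.4
```

Call:
step_arm --targets "-1 0 0 0 0 0 0;-1 0 0 0 0 0 0"

```text
clock: 5.15
eef_pos: [0.5783, 0.0002, 0.0913]
tool_rot: [-0.062, 0.998, -0.001, -0.002]
ft_force: [0.1, -3.6, -10.2]
grip_width: 0.0339
grasp_force: 61.3
```

```bash
python3 - <<'E'
from h import *
c,im=snap("top","t2"); o=bot.get_obs(); print(o["eef_pos"],o["ft_force"])
w,im2=snap("wrist","w2")
a=cv2.resize(im[135:285,150:410],(520,300)); cv2.imwrite("pics/v2.png",np.vstack([a,cv2.resize(im2,(520,300))]))
E
```

```text
[5.77387659e-01 1.89951988e-04 9.13179375e-02] [  0.33239103  -3.75466521 -10.94614232]
```

View pics/v2.png

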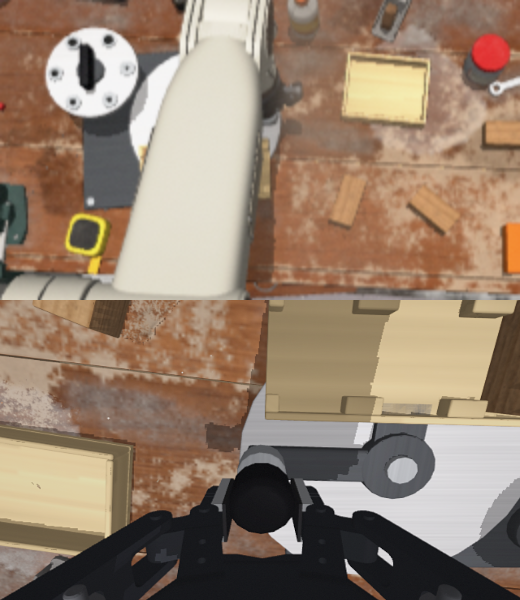

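Call:
step_arm --targets "-1 0.002 0 -0.01 0 0 0;-1 0.002 0 -0.026 0 0 0;-1 0.002 0 -0.034 0 0 0;-1 0.002 0 -0.034 0 0 0"

```text
clock: 5.58
eef_pos: [0.5821, 0.0008, 0.0788]
tool_rot: [-0.062, 0.998, -0.001, 0.003]
ft_force: [0.6, -3.9, 2.3]
grip_width: 0.0339
grasp_force: 62.6
```

Call:
step_arm --targets "0.4 0 0 0 0 0 0;0.4 0 0 0 0 0 0;0.4 0 0 0 0 0 0;0.6 0 0 0.1 0 0 0;0.6 0 0 0.2 0 0 0;0.6 0 0 0.3 0 0 0;0.6 -0.1 0 0.4 0 0 0;0.6 -0.2 0.06 0.48 0 0 0;0.6 -0.26 0.12 0.48 0 0 0;0.6 -0.3 0.16 0.48 0 0 0"

```text
clock: 6.42
eef_pos: [0.4664, 0.0549, 0.3023]
tool_rot: [-0.062, 0.998, 0.001, 0.002]
ft_force: [-0.4, 1.1, -0.2]
grip_width: 0.068
grasp_force: 0.0
```

```bash
python3 - <<'E'
from h import *
w,im2=snap("wrist","w3"); o=bot.get_obs(); print(o["eef_pos"],o["ft_force"],o["joint_pos"])
E
```

```text
[0.46145284 0.05858344 0.30528014] [-5.29094103  2.05100775  0.87210213] [ 0.12306436  0.14737144  0.07971239  1.49900517  0.00492661 -0.00468375]
```

View pics/w3.png

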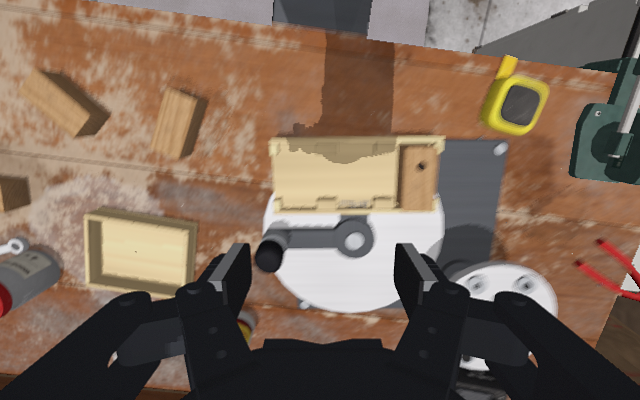

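```bash
python3 - <<'E'
from h import *
c,im=snap("wrist","w4"); o=bot.get_obs(); print(o["eef_pos"],o["ft_force"])
hsv=cv2.cvtColor(im,cv2.COLOR_BGR2HSV); H,S,V=[hsv[...,i].astype(int) for i in range(3)]
m=(V<60); m[:215]=0;m[280:]=0;m[:,:245]=0;m[:,292:]=0
for k in blobs(m,200):
    b=cv2.boundingRect(k);print("knob",b,cv2.minEnclosingCircle(k))
for z in(.108,.12): print("expected knob ctr",proj(c,[[.5795,.0005,z],[.5795,.0005,z-.036]]).round(1))
m=(abs(H-14)<4)&(S>95)&(S<150)&(V>110)
m=cv2.morphologyEx(m.astype(np.uint8),cv2.MORPH_OPEN,np.ones((3,3)))
print([hsv[p[1],p[0]].tolist() for p in[(415,185),(180,120),(60,100),(12,193),(200,120),(90,120)]])
for k in blobs(m,300): print("wood",k[:,0].mean(0).round(0),rect(c,k,.04),rect(c,k,.076))
m=(abs(H-23)<5)&(S>50)&(S<130)&(V>90)
for k in blobs(m,800): print("ply",k[:,0].mean(0).round(0),rect(c,k,.035),rect(c,k,.05))
cv2.imwrite("pics/v4.png",cv2.resize(im[120:290,240:460],(792,612)[:2]))
E
```

```text
[0.46419975 0.05718788 0.30388405] [ 0.29299246 -0.53783713  1.12006965]
knob (245, 243, 34, 37) ((258.0806579589844, 261.5), 21.8485050201416)
expected knob ctr [[261.  265.4]
 [266.  252.3]]
expected knob ctr [[259.1 270.3]
 [264.4 256.4]]
[[16, 108, 184], [16, 104, 197], [15, 112, 185], [14, 114, 85], [12, 148, 124], [15, 117, 94]]
wood [564. 269.] [ 0.5938  0.4071  0.2116  0.1842 -1.5595] [ 0.576   0.3754  0.1929  0.1679 -1.5595]
wood [216. 236.] [ 0.5879 -0.073   0.0897  0.0615  1.4986] [ 0.5707 -0.0622  0.0817  0.0561  1.4986]
wood [411. 184.] [0.4723 0.1818 0.0854 0.0439 0.127 ] [0.4653 0.17   0.0779 0.04   0.127 ]
wood [228. 178.] [ 0.4832 -0.0645  0.1147  0.0948  1.3886] [ 0.4752 -0.0544  0.1045  0.0864  1.3886]
wood [546. 171.] [ 0.4158  0.3964  0.23    0.1678 -1.5701] [ 0.4138  0.3656  0.2097  0.1529 -1.5701]
wood [444. 110.] [ 0.3728  0.2036  0.1508  0.0813 -1.5678] [ 0.3746  0.1899  0.1374  0.0741 -1.5678]
wood [144.  87.] [ 0.4143 -0.1353  0.3857  0.1635 -1.5489] [ 0.4124 -0.119   0.3515  0.149  -1.5489]
ply [134. 255.] [ 0.6307 -0.1909  0.1557  0.1284  1.5217] [ 0.622  -0.1822  0.15    0.1237  1.5217]
ply [357. 180.] [ 0.4794  0.0986  0.2247  0.1046 -1.4354] [ 0.4763  0.0968  0.2165  0.1008 -1.4354]
```

```bash
python3 - <<'E'
from h import *
c=cam("wrist"); im=cv2.imread("pics/w4.png"); g=im.max(2)
a=np.linspace(0,2*np.pi,60)
for z in(.108,.12):
    e=proj(c,np.c_[.5795+.018*np.cos(a),.0005+.018*np.sin(a),z+0*a]); print(z,e.min(0).round(1),e.max(0).round(1))
print(g[270:296,258],g[265,235:290])
E
```

```text
0.108 [247.4 249.8] [277.5 277. ]
0.12 [245.  254.3] [276.1 282.2]
[ 40  37  38  38  39  34  61 132 138 141 138 133 139 141 138 133 134 131
 126 129 132 132 128 135 138 138] [ 21  21  22  23  23  24  23  21  23  23  25  22  24  19  22  23  31  40
  40  39  42  41  41  41  42  43  42  41  41  41  42  42  43  43  42  41
  41  36  30  26  18  99 199 228 223 223 223 222 222 223 222 223 223 223
 222]
```

Call:
step_arm --targets "1 0.002 0.226 -0.1 0 0 0;1 0.002 0.226 -0.2 0 0 0;1 0.002 0.226 -0.2 0 0 0;1 0.002 0.226 -0.25 0 0 0;1 0.002 0.226 -0.3 0 0 0;1 0.002 0.226 -0.3 0 0 0"

```text
clock: 7.02
eef_pos: [0.4624, 0.1672, 0.1426]
tool_rot: [-0.064, 0.998, -0.001, -0.007]
ft_force: [-1.8, -0.6, -0.8]
grip_width: 0.0854
grasp_force: 0.0
```

Call:
step_arm --targets "1 0 0 -0.08 0 0 0;1 0 0 -0.16 0 0 0;1 0 0 -0.21 0 0 0;1 0 0 -0.21 0 0 0;-1 0 0 -0.21 0 0 0;-1 0 0 -0.21 0 0 0;-1 0 0 -0.21 0 0 0;-1 0 0 -0.21 0 0 0;-1 0 0 -0.21 0 0 0"

```text
clock: 7.77
eef_pos: [0.47, 0.1682, 0.0474]
tool_rot: [-0.062, 0.998, 0.001, 0.003]
ft_force: [-0.7, 0.7, 7.1]
grip_width: 0.0388
grasp_force: 61.1
```

Call:
step_arm --targets "-1 0 0 0.08 0 0 0;-1 0 0 0.16 0 0 0;-1 0 0 0.24 0 0 0;-1 0.05 -0.08 0.3 0 0 -0.1;-1 0.08 -0.15 0.3 0 0 -0.2;-1 0.11 -0.22 0.3 0 0 -0.229;-1 0.14 -0.29 0.3 0 0 -0.229;-1 0.17 -0.36 0.3 0 0 -0.229;-1 0.2 -0.43 0.3 0 0 -0.229;-1 0.23 -0.5 0.3 0 0 -0.229"

```text
clock: 8.6
eef_pos: [0.5833, -0.0847, 0.1961]
tool_rot: [0.028, 1.0, -0.0, 0.001]
ft_force: [1.3, 0.5, 0.2]
grip_width: 0.0388
grasp_force: 63.2
```

Call:
step_arm --targets "-1 0.035 -0.08 0 0 0 0;-1 0.07 -0.15 0 0 0 0;-1 0.103 -0.23 0 0 0 0;-1 0.103 -0.23 0 0 0 0;-1 0.103 -0.23 0 0 0 0"

```text
clock: 9.02
eef_pos: [0.6343, -0.2004, 0.1942]
tool_rot: [0.029, 1.0, 0.0, -0.0]
ft_force: [-0.5, -0.0, 0.5]
grip_width: 0.0392
grasp_force: 63.2
```

```bash
python3 - <<'E'
from h import *
w,im2=snap("wrist","w5"); o=bot.get_obs(); print(o["eef_pos"],o["ft_force"],o["grip_width"])
c,im=snap("top","t5")
a=cv2.resize(im[135:285,150:410],(520,300)); cv2.imwrite("pics/v5.png",np.vstack([a,cv2.resize(im2,(520,300))]))
E
```

```text
[ 0.63390526 -0.19854899  0.19453237] [-0.60338705 -0.62900543 -0.42835412] 0.03887181278804559
```

View pics/v5.png

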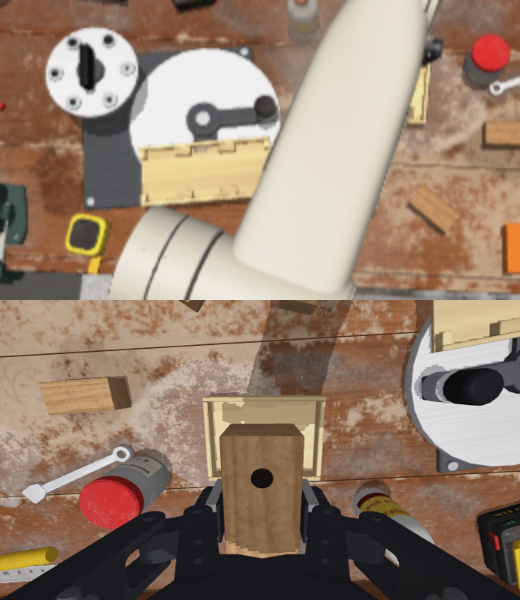

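Call:
step_arm --targets "-1 0 0 -0.08 0 0 0;-1 0 0 -0.16 0 0 0;-1 0 0 -0.24 0 0 0;-1 0 0 -0.3 0 0 0;-1 0 0 -0.33 0 0 0;-1 0 0 -0.348 0 0 0;-1 0 0 -0.348 0 0 0;0.4 0 0 -0.348 0 0 0;0.4 0 0 -0.348 0 0 0;0.4 0 0 -0.348 0 0 0"

```text
clock: 9.95
eef_pos: [0.6357, -0.1977, 0.023]
tool_rot: [0.027, 1.0, -0.001, 0.002]
ft_force: [-0.8, 0.5, -0.2]
grip_width: 0.0598
grasp_force: 0.0
```

Call:
step_arm --targets "0.4 0 0 0.08 0 0 0;0.4 0 0 0.16 0 0 0;0.4 0 0 0.24 0 0 0;0.4 0 0 0.32 0 0 0;0.6 -0.08 0 0.4 0 0 0;0.6 -0.16 0 0.46 0 0 0;0.6 -0.24 0 0.46 0 0 0;0.6 -0.31 0 0.46 0 0 0;0.6 -0.31 0 0.46 0 0 0"

```text
clock: 10.7
eef_pos: [0.4739, -0.1972, 0.2533]
tool_rot: [0.028, 1.0, -0.0, 0.0]
ft_force: [-0.4, 1.0, 0.2]
grip_width: 0.0683
grasp_force: 0.0
```

```bash
python3 - <<'E'
from h import *
c,im=snap("wrist","w6"); o=bot.get_obs(); print(o["eef_pos"],o["ft_force"],o["joint_pos"][5])
t=cam("top"); i2=cv2.imread("pics/t5.png"); hsv=cv2.cvtColor(i2,cv2.COLOR_BGR2HSV); H,S,V=[hsv[...,i].astype(int) for i in range(3)]
m=(abs(H-23)<5)&(S>50)&(S<120)&(V>150)
for k in blobs(m,500): print("tray",rect(t,k,.05),rect(t,k,.04))
E
```

```text
[ 0.47442813 -0.19753836  0.25352304] [-2.23389791 -0.28467115 -0.12148021] -0.337201030114775
tray [ 0.4742  0.0971  0.2173  0.1012 -1.4321] [ 0.4756  0.0989  0.219   0.1019 -1.4321]
```

View pics/w6.png

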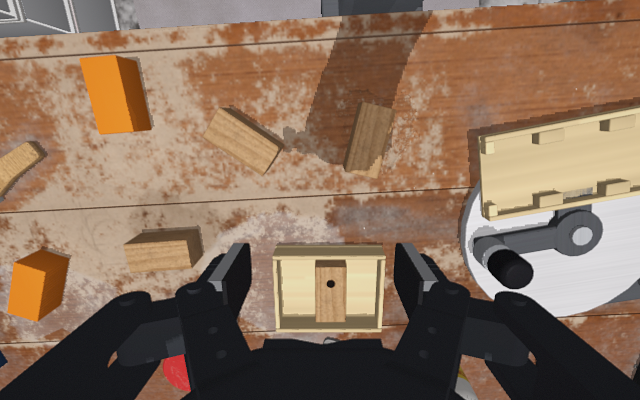

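```bash
python3 - <<'E'
from h import *
im=cv2.imread("pics/w6.png")
a=cv2.resize(im[90:190,195:405],(798,380),interpolation=cv2.INTER_CUBIC)
b=cv2.resize(im[220:277,115:215],(380,216),interpolation=cv2.INTER_CUBIC)
o=np.zeros((596,798,3),np.uint8); o[:380]=a; o[380:,:380]=b; cv2.imwrite("pics/v6.png",o)
E
```

```text
(no output)
```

View pics/v6.png

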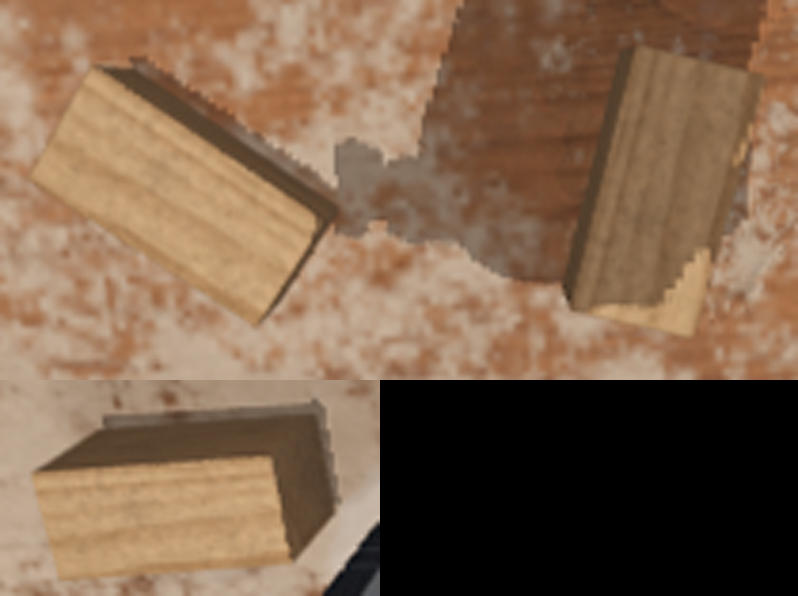

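```bash
python3 - <<'E'
from h import *
c=cam("wrist")
for n,k in dict(B=[(93,66),(322,216),(258,324),(33,178)],C=[(637,46),(760,74),(693,334),(573,306)],A=[(33,472),(270,457),(293,560),(60,578)]).items():
    k=np.array(k,float); k=k/3.8+([115,120] if n=="A" else [195,90])
    p=onz(c,k,.04)[:,:2]
    e=[np.linalg.norm(p[i]-p[(i+1)%4]) for i in range(4)]
    i=int(np.argmax(e)); d=p[(i+1)%4]-p[i]+p[(i+2)%4]-p[(i+3)%4]
    d=(p[(i+1)%4]-p[i])-(p[(i+3)%4]-p[(i+2)%4])
    print(n,p.mean(0).round(4),np.round(e,3),"long",round(np.arctan2(d[1],d[0])%np.pi,3))
# tray posts from the wrist view
m=cv2.imread("pics/w4.png")
E
```

```text
B [ 0.4334 -0.2861] [0.077 0.039 0.078 0.038] long 0.921
C [ 0.4404 -0.1418] [0.037 0.078 0.038 0.077] long 2.874
A [ 0.5674 -0.4084] [0.078 0.037 0.079 0.038] long 1.59
```

Call:
step_arm --targets "1 -0.068 0.111 -0.08 0 0 -0.27;1 -0.068 0.111 -0.16 0 0 -0.27;1 -0.068 0.111 -0.24 0 0 -0.27;1 -0.068 0.111 -0.3 0 0 -0.27;1 -0.068 0.111 -0.38 0 0 -0.27;1 -0.068 0.111 -0.45 0 0 -0.27;1 -0.068 0.111 -0.483 0 0 -0.27;1 -0.068 0.111 -0.483 0 0 -0.27;-1 -0.068 0.111 -0.483 0 0 -0.27;-1 -0.068 0.111 -0.483 0 0 -0.27"

```text
clock: 11.58
eef_pos: [0.4474, -0.1428, 0.0109]
tool_rot: [0.133, 0.991, -0.0, 0.002]
ft_force: [-0.1, -0.8, 0.7]
grip_width: 0.064
grasp_force: 0.0
```

Call:
step_arm --targets "-1 0 0 0 0 0 0;-1 0 0 0 0 0 0;-1 0 0 0 0 0 0"

```text
clock: 11.83
eef_pos: [0.4474, -0.1429, 0.0114]
tool_rot: [0.133, 0.991, -0.001, 0.003]
ft_force: [-0.2, 0.5, 6.6]
grip_width: 0.0389
grasp_force: 61.8
```

Call:
step_arm --targets "-1 0 0 0.08 0 0 0;-1 0 0 0.16 0 0 0;-1 0.01 0.04 0.24 0 0 0.1;-1 0.02 0.1 0.32 0 0 0.2;-1 0.04 0.17 0.32 0 0 0.3;-1 0.06 0.25 0.32 0 0 0.4;-1 0.088 0.335 0.32 0 0 0.504;-1 0.088 0.335 0.32 0 0 0.504;-1 0.088 0.335 0.32 0 0 0.504;-1 0.088 0.335 0.32 0 0 0.504"

```text
clock: 12.67
eef_pos: [0.4888, 0.0254, 0.1694]
tool_rot: [-0.065, 0.998, -0.0, 0.0]
ft_force: [-0.4, 0.6, -0.7]
grip_width: 0.0391
grasp_force: 61.0
```

```bash
python3 - <<'E'
from h import *
c,im=snap("wrist","w7"); o=bot.get_obs(); print(o["eef_pos"],o["tool_rot"],o["ft_force"],o["grip_width"])
z=.05
for n,X in dict(n1=(.4846,.0236),n2=(.475,.098),n3=(.4654,.1724)).items():
    d=np.array([.9918,.1277]);e=np.array([-.1277,.9918]);X=np.array(X)
    q=np.array([np.r_[X+a*.044*d+b*.024*e,z] for a,b in((1,1),(1,-1),(-1,-1),(-1,1))])
    cv2.polylines(im,[proj(c,q).round().astype(int)],True,(255,0,0),1)
cv2.imwrite("pics/v7.png",im)
E
```

```text
[0.48862758 0.02464852 0.1692029 ] [-6.40264481e-02  9.97948136e-01 -2.99164783e-04 -2.07259609e-04] [-0.48142512 -0.13798727 -1.11905523] 0.039053545230630586
```

View pics/v7.png

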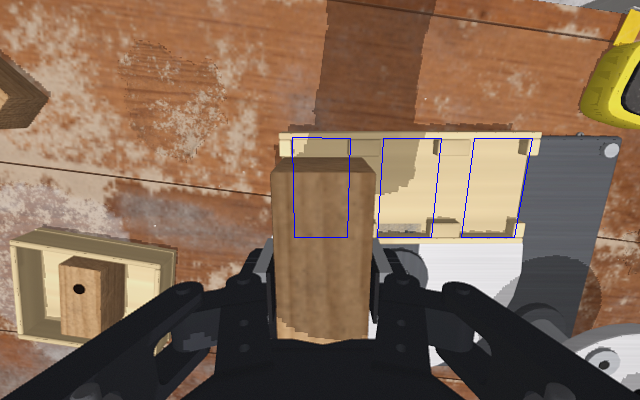

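Call:
step_arm --targets "-1 0.003 0 -0.07 0 0 0;-1 0.003 0 -0.14 0 0 0;-1 0.003 0 -0.19 0 0 0;-1 0.003 0 -0.2 0 0 0;-1 0.003 0 -0.2 0 0 0"

```text
clock: 13.13
eef_pos: [0.4884, 0.0237, 0.0674]
tool_rot: [-0.063, 0.998, -0.0, -0.003]
ft_force: [0.1, -0.3, -0.7]
grip_width: 0.0391
grasp_force: 61.0
```

Call:
step_arm --targets "-1 0.005 0.002 -0.012 0 0 0;-1 0.005 0.002 -0.024 0 0 0;-1 0.005 0.002 -0.036 0 0 0;-1 0.005 0.002 -0.037 0 0 0;-1 0.005 0.002 -0.037 0 0 0"

```text
clock: 13.55
eef_pos: [0.4931, 0.0264, 0.0507]
tool_rot: [-0.065, 0.998, -0.0, 0.0]
ft_force: [-0.9, 0.2, -1.4]
grip_width: 0.0388
grasp_force: 61.0
```

Call:
step_arm --targets "-1 0 0 -0.007 0 0 0;-1 0 0 -0.007 0 0 0;0.1 0 0 -0.007 0 0 0;0.1 0 0 -0.007 0 0 0;0.2 0 0 0.06 0 0 0;0.3 -0.02 -0.08 0.14 0 0 0.2;0.4 -0.04 -0.16 0.22 0 0 0.4;0.6 -0.06 -0.24 0.3 0 0 0.6;1 -0.08 -0.32 0.32 0 0 0.8;1 -0.1 -0.4 0.32 0 0 0.9"

```text
clock: 14.38
eef_pos: [0.4565, -0.1268, 0.1993]
tool_rot: [-0.357, 0.934, -0.002, 0.002]
ft_force: [1.2, -0.0, -0.2]
grip_width: 0.0851
grasp_force: 0.0
```

Call:
step_arm --targets "1 -0.02 -0.224 0.1 0 0 0.11;1 -0.02 -0.224 0.1 0 0 0.11;1 -0.02 -0.224 0.1 0 0 0.11;1 -0.02 -0.224 0.1 0 0 0.11;1 -0.02 -0.224 0.1 0 0 0.11;1 -0.02 -0.224 0.1 0 0 0.11"

```text
clock: 14.88
eef_pos: [0.445, -0.2373, 0.2454]
tool_rot: [-0.393, 0.919, 0.001, -0.0]
ft_force: [0.0, 0.6, -0.5]
grip_width: 0.085
grasp_force: 0.0
```

```bash
python3 - <<'E'
from h import *
c,im=snap("wrist","w8"); o=bot.get_obs(); print(o["eef_pos"],o["tool_rot"],o["ft_force"],o["joint_pos"][5])
t,it=snap("top","t8"); 
hsv=cv2.cvtColor(im,cv2.COLOR_BGR2HSV)
a,b=np.array([np.cos(.921),np.sin(.921)]),np.array([-np.sin(.921),np.cos(.921)])
q=np.array([np.r_[np.array([.4334,-.2861])+i*.04*a+j*.02*b,.04] for i,j in((1,1),(1,-1),(-1,-1),(-1,1))])
cv2.polylines(im,[proj(c,q).round().astype(int)],True,(255,0,0),1)
v=np.vstack([cv2.resize(it[135:285,150:450],(520,260)),cv2.resize(im,(520,325))]); cv2.imwrite("pics/v8.png",v)
E
```

```text
[ 0.44500468 -0.23654748  0.24513536] [-3.94010384e-01  9.19105509e-01  8.40214525e-04 -4.18924427e-04] [0.37576783 0.98624711 0.42258352] -1.2988002613841423
```

View pics/v8.png

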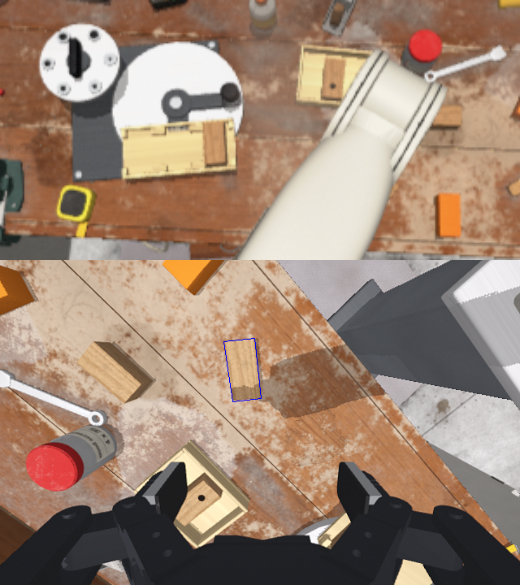

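Call:
step_arm --targets "1 -0.023 -0.099 -0.05 0 0 0.141;1 -0.023 -0.099 -0.12 0 0 0.141;1 -0.023 -0.099 -0.2 0 0 0.141;1 -0.023 -0.099 -0.28 0 0 0.141;1 -0.023 -0.099 -0.36 0 0 0.141;1 -0.023 -0.099 -0.43 0 0 0.141;1 -0.023 -0.099 -0.467 0 0 0.141;1 -0.023 -0.099 -0.467 0 0 0.141;-1 -0.023 -0.099 -0.467 0 0 0.141;-1 -0.023 -0.099 -0.467 0 0 0.141"

```text
clock: 15.82
eef_pos: [0.4352, -0.2868, 0.0136]
tool_rot: [-0.445, 0.896, -0.001, 0.0]
ft_force: [1.0, -0.5, 0.6]
grip_width: 0.0642
grasp_force: 0.0
```

Call:
step_arm --targets "-1 0 0 0 0 0 0;-1 0 0 0 0 0 0;-1 0 0 0 0 0 0"

```text
clock: 16.07
eef_pos: [0.4358, -0.288, 0.0147]
tool_rot: [-0.444, 0.896, -0.002, 0.001]
ft_force: [0.4, -0.4, 6.2]
grip_width: 0.0388
grasp_force: 62.7
```

Call:
step_arm --targets "-1 0 0 0.08 0 0 0;-1 0 0 0.16 0 0 0;-1 0 0.04 0.24 0 0 -0.1;-1 0.02 0.1 0.32 0 0 -0.2;-1 0.03 0.17 0.32 0 0 -0.35;-1 0.03 0.25 0.32 0 0 -0.5;-1 0.04 0.33 0.32 0 0 -0.65;-1 0.05 0.41 0.32 0 0 -0.8;-1 0.05 0.49 0.32 0 0 -0.95;-1 0.059 0.57 0.32 0 0 -1"

```text
clock: 16.9
eef_pos: [0.4619, -0.0195, 0.1735]
tool_rot: [-0.064, 0.998, -0.0, 0.001]
ft_force: [1.3, 0.2, -2.0]
grip_width: 0.039
grasp_force: 61.9
```

Call:
step_arm --targets "-1 0 0.08 0 0 0 0;-1 0 0.16 0 0 0 0;-1 0 0.24 0 0 0 0;-1 0 0.3 0 0 0 0;-1 0 0.35 0 0 0 0;-1 0 0.35 0 0 0 0;-1 0 0.35 0 0 0 0"

```text
clock: 17.48
eef_pos: [0.4619, 0.1557, 0.173]
tool_rot: [-0.069, 0.998, -0.0, 0.001]
ft_force: [0.4, -0.1, -0.7]
grip_width: 0.0389
grasp_force: 61.8
```

Call:
step_arm --targets "-1 0.007 0.032 -0.07 0 0 0;-1 0.007 0.032 -0.14 0 0 0;-1 0.007 0.032 -0.19 0 0 0;-1 0.007 0.032 -0.2 0 0 0;-1 0.007 0.032 -0.2 0 0 0;-1 0.007 0.032 -0.2 0 0 0"

```text
clock: 17.98
eef_pos: [0.4663, 0.1699, 0.0735]
tool_rot: [-0.066, 0.998, 0.0, 0.001]
ft_force: [1.0, 0.3, 0.2]
grip_width: 0.0393
grasp_force: 61.8
```

Call:
step_arm --targets "-1 -0.001 0.003 -0.014 0 0 0;-1 -0.001 0.003 -0.028 0 0 0;-1 -0.001 0.003 -0.042 0 0 0;-1 -0.001 0.003 -0.045 0 0 0;-1 -0.001 0.003 -0.045 0 0 0"

```text
clock: 18.4
eef_pos: [0.4657, 0.1723, 0.0507]
tool_rot: [-0.067, 0.998, 0.0, 0.001]
ft_force: [0.6, 0.1, 3.7]
grip_width: 0.0392
grasp_force: 62.3
```

Call:
step_arm --targets "0.1 0 0 0 0 0 0;0.1 0 0 0 0 0 0;0.2 0 0 0.07 0 0 0;0.3 0 0 0.15 0 0 0;0.4 0 -0.05 0.23 0 0 0.1;0.5 0 -0.12 0.3 0 0 0.25;0.6 0 -0.2 0.34 0 0 0.4;0.6 0.01 -0.28 0.34 0 0 0.55;0.6 0.03 -0.36 0.34 0 0 0.7;0.6 0.05 -0.44 0.34 0 0 0.85"

```text
clock: 19.23
eef_pos: [0.484, -0.021, 0.2206]
tool_rot: [-0.378, 0.926, -0.0, 0.001]
ft_force: [-0.0, -0.5, -0.4]
grip_width: 0.0685
grasp_force: 0.0
```

Call:
step_arm --targets "0.6 0 -0.08 0 0 0 0.15;0.6 0 -0.16 0 0 0 0.3;0.6 0 -0.24 0 0 0 0.45;0.6 0.02 -0.32 0 0 0 0.6;0.6 0.04 -0.4 0 0 0 0.75;0.6 0.07 -0.47 0 0 0 0.85;0.6 0.1 -0.54 0 0 0 0.95;0.6 0.13 -0.6 0 0 0 1;0.6 0.13 -0.6 0 0 0 1;0.6 0.13 -0.6 0 0 0 1"

```text
clock: 20.07
eef_pos: [0.5486, -0.3214, 0.2165]
tool_rot: [-0.7, 0.714, 0.002, -0.0]
ft_force: [-0.9, 0.7, 0.4]
grip_width: 0.0682
grasp_force: 0.0
```

```bash
python3 - <<'E'
from h import *
c,im=snap("wrist","w9"); o=bot.get_obs(); print(o["eef_pos"],o["tool_rot"],o["ft_force"],o["joint_pos"][5], 2*np.arctan2(o["tool_rot"][1],o["tool_rot"][0]))
t,it=snap("top","t9"); 
L=1.59;a,b=np.array([np.cos(L),np.sin(L)]),np.array([-np.sin(L),np.cos(L)])
q=np.array([np.r_[np.array([.5674,-.4084])+i*.04*a+j*.02*b,.04] for i,j in((1,1),(1,-1),(-1,-1),(-1,1))])
cv2.polylines(im,[proj(c,q).round().astype(int)],True,(255,0,0),1)
v=np.vstack([cv2.resize(it[135:285,150:450],(520,260)),cv2.resize(im,(520,325))]); cv2.imwrite("pics/v9.png",v)
E
```

```text
[ 0.54827466 -0.31998046  0.21758914] [-7.00554935e-01  7.13596854e-01  1.50159034e-03 -2.42854858e-04] [-0.72912728 -0.20908759  1.6027555 ] -2.080789539323927 4.6939446389794295
```

View pics/v9.png

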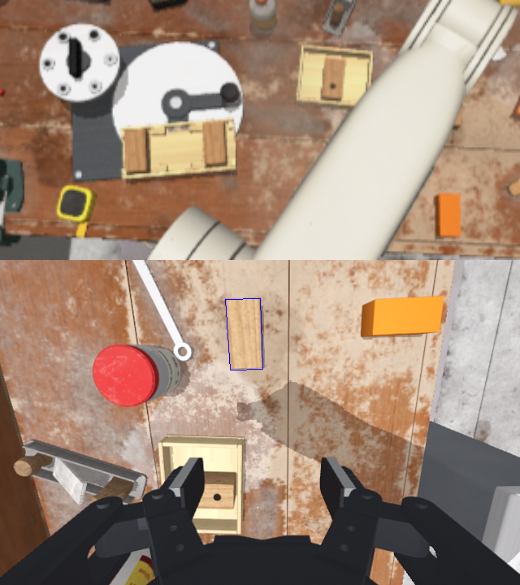

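Call:
step_arm --targets "0.6 0.02 -0.08 0 0 0 0.048;0.6 0.038 -0.15 -0.04 0 0 0.048;0.6 0.038 -0.177 -0.11 0 0 0.048;0.6 0.038 -0.177 -0.19 0 0 0.048;0.6 0.038 -0.177 -0.27 0 0 0.048;0.6 0.038 -0.177 -0.35 0 0 0.048;0.6 0.038 -0.177 -0.4 0 0 0.048;0.6 0.038 -0.177 -0.41 0 0 0.048;-1 0.038 -0.177 -0.41 0 0 0.048;-1 0.038 -0.177 -0.41 0 0 0.048"

```text
clock: 21.0
eef_pos: [0.5691, -0.4078, 0.0168]
tool_rot: [0.715, -0.699, 0.001, -0.0]
ft_force: [-0.0, 0.2, -0.7]
grip_width: 0.0453
grasp_force: 0.0
```

Call:
step_arm --targets "-1 0 0 0 0 0 0;-1 0 0 0 0 0 0;-1 0 0 0 0 0 0"

```text
clock: 21.25
eef_pos: [0.5698, -0.4092, 0.018]
tool_rot: [0.715, -0.7, 0.003, -0.001]
ft_force: [1.2, 0.5, 7.2]
grip_width: 0.0387
grasp_force: 63.0
```

Call:
step_arm --targets "-1 0 0 0.08 0 0 0;-1 0 0 0.16 0 0 0;-1 0 0 0.24 0 0 -0.1;-1 0 0.06 0.3 0 0 -0.2;-1 -0.02 0.14 0.34 0 0 -0.35;-1 -0.05 0.21 0.34 0 0 -0.5;-1 -0.08 0.28 0.34 0 0 -0.65;-1 -0.11 0.35 0.34 0 0 -0.8;-1 -0.13 0.42 0.34 0 0 -0.93;-1 -0.15 0.49 0.34 0 0 -0.93"

```text
clock: 22.08
eef_pos: [0.492, -0.1618, 0.1856]
tool_rot: [-0.416, 0.91, -0.001, 0.001]
ft_force: [-0.2, -0.5, -1.0]
grip_width: 0.0387
grasp_force: 62.3
```

Call:
step_arm --targets "-1 -0.02 0.07 0 0 0 -0.15;-1 -0.03 0.15 0 0 0 -0.3;-1 -0.03 0.23 0 0 0 -0.45;-1 -0.03 0.31 0 0 0 -0.6;-1 -0.04 0.38 0 0 0 -0.75;-1 -0.04 0.45 0 0 0 -0.9;-1 -0.04 0.5 0 0 0 -0.93;-1 -0.04 0.53 0 0 0 -0.93;-1 -0.04 0.53 0 0 0 -0.93;-1 -0.04 0.53 0 0 0 -0.93"

```text
clock: 22.92
eef_pos: [0.473, 0.1026, 0.1851]
tool_rot: [-0.067, 0.998, -0.0, 0.001]
ft_force: [-0.4, -1.5, -0.8]
grip_width: 0.0389
grasp_force: 62.3
```

```bash
python3 - <<'E'
from workcell import bot;import numpy as np
o=bot.get_obs();print(o["clock"],o["eef_pos"],2*np.arctan2(o["tool_rot"][1],o["tool_rot"][0])-np.pi)
E
```

```text
22.9167 [0.47296891 0.10258214 0.18512342] 0.13320594268110897
```

Call:
step_arm --targets "-1 0.004 -0.009 -0.07 0 0 0;-1 0.004 -0.009 -0.14 0 0 0;-1 0.004 -0.009 -0.2 0 0 0;-1 0.004 -0.009 -0.222 0 0 0;-1 0.004 -0.009 -0.222 0 0 0;-1 0.004 -0.009 -0.222 0 0 0"

```text
clock: 23.42
eef_pos: [0.4747, 0.0961, 0.0733]
tool_rot: [-0.064, 0.998, -0.0, -0.0]
ft_force: [0.2, 0.5, -0.3]
grip_width: 0.0388
grasp_force: 62.3
```

Call:
step_arm --targets "-1 0.001 0.003 -0.014 0 0 0;-1 0.001 0.003 -0.028 0 0 0;-1 0.001 0.003 -0.038 0 0 0;-1 0.001 0.003 -0.04 0 0 0;-1 0.001 0.003 -0.04 0 0 0"

```text
clock: 23.83
eef_pos: [0.476, 0.0989, 0.054]
tool_rot: [-0.065, 0.998, -0.0, 0.001]
ft_force: [-0.9, -0.2, 1.8]
grip_width: 0.0388
grasp_force: 62.6
```

Call:
step_arm --targets "0.1 0 0 0 0 0 0;0.1 0 0 0 0 0 0;0.2 0 0 0.07 0 0 0;0.3 0 0 0.15 0 0 0;0.4 0 0 0.23 0 0 0;0.5 0 0 0.31 0 0 0;0.6 -0.02 0 0.39 0 0 0;0.6 -0.06 0 0.45 0 0 0;0.6 -0.1 0 0.48 0 0 0;0.6 -0.1 0 0.48 0 0 0"

```text
clock: 24.67
eef_pos: [0.4245, 0.0993, 0.2981]
tool_rot: [-0.066, 0.998, 0.001, 0.003]
ft_force: [0.6, -0.6, -0.3]
grip_width: 0.0679
grasp_force: 0.0
```

```bash
python3 - <<'E'
from h import *
c,im=snap("wrist","w10"); o=bot.get_obs(); print(o["eef_pos"],o["ft_force"])
hsv=cv2.cvtColor(im,cv2.COLOR_BGR2HSV); H,S,V=[hsv[...,i].astype(int) for i in range(3)]
m=(abs(H-14)<4)&(S>95)&(S<150)&(V>110)
m=cv2.morphologyEx(m.astype(np.uint8),cv2.MORPH_OPEN,np.ones((3,3)))
for k in blobs(m,300):
    r=rect(c,k,.076)
    if r[2]<.1: print("wood",k[:,0].mean(0).round(0),r)
d=np.array([.9918,.1277]);e=np.array([-.1277,.9918])
for n,X in dict(n1=(.4846,.0236),n2=(.475,.098),n3=(.4654,.1724)).items():
    X=np.array(X); q=np.array([np.r_[X+a*.04*d+b*.02*e,.076] for a,b in((1,1),(1,-1),(-1,-1),(-1,1))])
    cv2.polylines(im,[proj(c,q).round().astype(int)],True,(255,0,0),1)
cv2.imwrite("pics/v10.png",im)
E
```

```text
[0.42529477 0.09920196 0.29587362] [ 0.880728    0.45136881 -0.0644305 ]
wood [ 97. 279.] [ 0.6092 -0.173   0.0747  0.0366 -0.0676]
wood [185. 257.] [ 0.5626 -0.0575  0.0735  0.0553  1.5191]
wood [257. 211.] [0.4854 0.026  0.0778 0.0403 0.1241]
wood [376. 209.] [0.4637 0.1714 0.0773 0.0399 0.1312]
wood [316. 209.] [0.4733 0.0986 0.0775 0.039  0.1359]
```

View pics/v10.png

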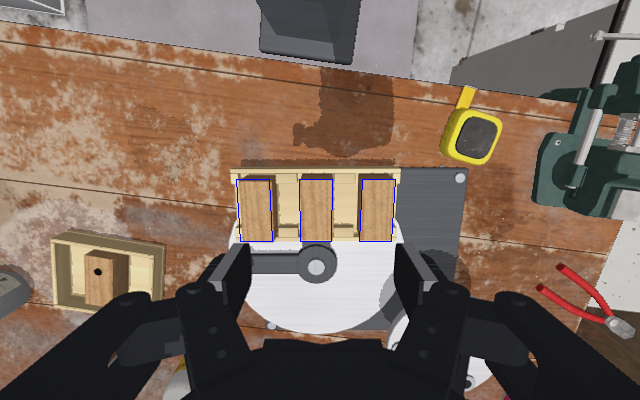

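Call:
step_arm --targets "0.6 0.07 -0.05 0 0 0 0;0.6 0.14 -0.1 0 0 0 0;0.6 0.21 -0.15 0 0 0 0;0.6 0.28 -0.195 -0.02 0 0 0;0.6 0.308 -0.197 -0.1 0 0 0;0.6 0.308 -0.197 -0.18 0 0 0;0.6 0.308 -0.197 -0.22 0 0 0;0.6 0.308 -0.197 -0.22 0 0 0;0.6 0.308 -0.197 -0.22 0 0 0"

```text
clock: 25.47
eef_pos: [0.578, 0.0002, 0.1806]
tool_rot: [-0.065, 0.998, 0.0, -0.003]
ft_force: [-0.5, 0.5, 1.2]
grip_width: 0.0683
grasp_force: 0.0
```

Target (0.580, 0.0005, 0.078).

Call:
step_arm --targets "0.6 0.004 0.001 -0.07 0 0 0;0.6 0.004 0.001 -0.13 0 0 0;0.6 0.004 0.001 -0.18 0 0 0;0.6 0.004 0.001 -0.205 0 0 0;0.6 0.004 0.001 -0.205 0 0 0;-1 0.004 0.001 -0.205 0 0 0;-1 0.004 0.001 -0.205 0 0 0;-1 0.004 0.001 -0.205 0 0 0;-1 0.004 0.001 -0.205 0 0 0;-1 0.004 0.001 -0.205 0 0 0"

```text
clock: 26.3
eef_pos: [0.5838, 0.0007, 0.084]
tool_rot: [-0.065, 0.998, -0.0, 0.003]
ft_force: [0.3, -0.2, 6.0]
grip_width: 0.0336
grasp_force: 59.8
```

Call:
step_arm --targets "-1 0 0 0.015 0 0 0;-1 0 0 0.033 0 0 0;-1 0 0 0.033 0 0 0;-1 0 0 0.033 0 0 0"

```text
clock: 26.63
eef_pos: [0.5807, 0.0004, 0.0969]
tool_rot: [-0.065, 0.998, -0.0, -0.001]
ft_force: [0.6, -1.8, -9.8]
grip_width: 0.0336
grasp_force: 60.6
```

Call:
step_arm --targets "-1 0 0 0.005 0 0 0;-1 -0.035 -0.001 0.005 0 0 0;-1 -0.069 0.002 0.005 0 0 0;-1 -0.102 0.012 0.005 0 0 0;-1 -0.134 0.026 0.005 0 0 0;-1 -0.163 0.045 0.005 0 0 0;-1 -0.188 0.068 0.005 0 0 0;-1 -0.21 0.095 0.005 0 0 0;-1 -0.227 0.125 0.005 0 0 0;-1 -0.239 0.157 0.005 0 0 0"

```text
clock: 27.47
eef_pos: [0.4622, 0.0806, 0.1001]
tool_rot: [-0.065, 0.998, 0.001, 0.001]
ft_force: [4.8, 0.3, -11.7]
grip_width: 0.0333
grasp_force: 60.8
```

Call:
step_arm --targets "-1 -0.007 0.034 0 0 0 0;-1 -0.007 0.034 0 0 0 0;-1 -0.007 0.034 0 0 0 0"

```text
clock: 27.72
eef_pos: [0.459, 0.0981, 0.1001]
tool_rot: [-0.067, 0.998, 0.001, 0.001]
ft_force: [2.6, 1.1, -10.6]
grip_width: 0.0336
grasp_force: 61.4
```

Call:
step_arm --targets "-1 0 -0.002 -0.01 0 0 0;-1 0 -0.002 -0.025 0 0 0;-1 0 -0.002 -0.038 0 0 0;-1 0 -0.002 -0.038 0 0 0;-1 0 -0.002 -0.038 0 0 0"

```text
clock: 28.13
eef_pos: [0.4601, 0.0955, 0.0839]
tool_rot: [-0.065, 0.998, 0.001, 0.002]
ft_force: [-2.9, -0.1, 15.7]
grip_width: 0.0335
grasp_force: 64.0
```

Call:
step_arm --targets "0.4 0 0 0 0 0 0;0.4 0 0 0 0 0 0;0.4 0 0 0 0 0 0;0.6 0 0 0.08 0 0 0;0.6 0 0 0.16 0 0 0;0.6 0 0 0.24 0 0 0;0.6 0 0 0.32 0 0 0;0.6 0 0.02 0.4 0 0 0;0.6 0 0.02 0.44 0 0 0;0.6 0 0.02 0.44 0 0 0"

```text
clock: 28.97
eef_pos: [0.4607, 0.106, 0.3062]
tool_rot: [-0.065, 0.998, 0.001, 0.005]
ft_force: [0.0, 0.7, 0.4]
grip_width: 0.0684
grasp_force: 0.0
```

```bash
python3 - <<'E'
from h import *
c,im=snap("wrist","w11"); o=bot.get_obs(); print(o["eef_pos"],o["ft_force"])
a=np.linspace(0,2*np.pi,60)
for z,col in((.108,(0,255,0)),(.12,(0,0,255))):
    e=proj(c,np.c_[.4565+.018*np.cos(a),.0957+.018*np.sin(a),z+0*a]); cv2.polylines(im,[e.round().astype(int)],True,col,1)
t,it=snap("top","t11")
# turret bar: dark pixels near turret, top face at z=.16
hsv=cv2.cvtColor(it,cv2.COLOR_BGR2HSV); m=hsv[...,2]<45; m[:145]=0;m[195:]=0;m[:,:178]=0;m[:,212:]=0
for k in blobs(m,30): print("bar",cv2.boundingRect(k),rect(t,k,.16))
cv2.imwrite("pics/v11.png",np.vstack([cv2.resize(it[140:240,160:310],(480,290)),cv2.resize(im[130:310,200:520],(480,270))]))
E
```

```text
[0.45964222 0.10562606 0.30326148] [-0.98812203 -0.63431247 -1.19687921]
bar (205, 151, 7, 30) [0.6245 0.2288 0.0966 0.0177 0.202 ]
```

View pics/v11.png

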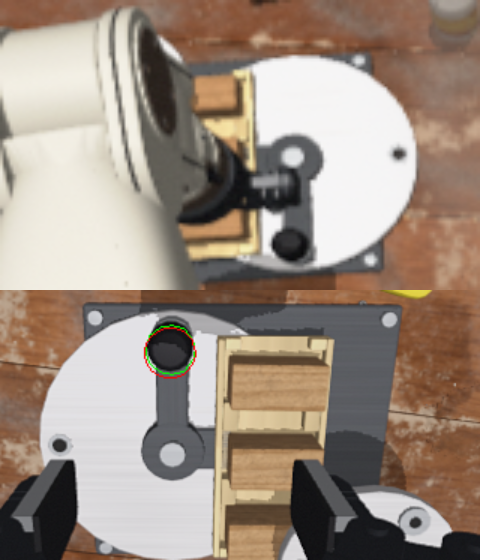

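```bash
python3 - <<'E'
from h import *
c=cam("wrist"); im=cv2.imread("pics/w11.png"); g=im.max(2)
a=np.linspace(0,2*np.pi,60)
for z in(.108,.12):
    e=proj(c,np.c_[.4565+.018*np.cos(a),.0957+.018*np.sin(a),z+0*a]); print(z,e.min(0).round(1),e.max(0).round(1))
x=int(e.mean(0)[0]);y=int(e.mean(0)[1]); print(x,y); print("col",y-20,g[y-20:y+25,x].tolist()); print("row",x-25,g[y,x-25:x+26].tolist())
t=cam("top")
for f in("top0","t9"):
    it=cv2.imread(f"pics/{f}.png"); hsv=cv2.cvtColor(it,cv2.COLOR_BGR2HSV); m=hsv[...,2]<60; m[:145]=0;m[195:]=0;m[:,:178]=0;m[:,212:]=0
    for k in blobs(m,20): print("bar",cv2.boundingRect(k),rect(t,k,.16),rect(t,k,.143))
E
```

```text
0.108 [297.2 157.6] [330.2 190. ]
0.12 [296.3 159.2] [330.4 192.7]
313 176
col 156 [20, 24, 27, 32, 33, 33, 32, 31, 30, 28, 61, 63, 62, 61, 60, 61, 60, 59, 59, 58, 58, 56, 57, 55, 52, 41, 29, 23, 82, 103, 103, 103, 104, 103, 103, 104, 103, 102, 103, 104, 103, 103, 103, 103, 102]
row 288 [228, 229, 229, 229, 229, 229, 229, 229, 229, 229, 232, 227, 128, 16, 26, 37, 49, 57, 55, 56, 55, 55, 57, 58, 56, 58, 57, 58, 56, 57, 58, 58, 59, 58, 46, 34, 27, 23, 126, 222, 234, 230, 229, 229, 229, 229, 229, 229, 229, 229, 229]
bar (190, 158, 7, 22) [0.6119 0.2758 0.0694 0.0188 0.1148] [0.6165 0.2816 0.0704 0.019  0.1148]
bar (190, 157, 9, 23) [0.6139 0.2729 0.0727 0.0249 0.1148] [0.6185 0.2787 0.0737 0.0252 0.1148]
```

```bash
python3 - <<'E'
from h import *
c,im=snap("wrist","w12"); print(c[1][:3,3].round(4), bot.get_obs()["eef_pos"].round(4))
w1=([ .382,.082,.463]); 
def f(im,box):
    x0,x1,y0,y1=box; g=im.max(2)[y0:y1,x0:x1]; m=g<75
    for k in blobs(m,200): print("bbox",np.add(cv2.boundingRect(k),[x0,y0,0,0]),"circ",cv2.minEnclosingCircle(k+[x0,y0]))
    m2=(g>45)&(g<75)
    for k in blobs(m2,150): print(" plateau",np.add(cv2.boundingRect(k),[x0,y0,0,0]))
f(cv2.imread("pics/w1.png"),(300,355,150,205)); f(im,(285,345,145,200))
P=c[1].copy(); 
import copy
i,_,fo=c
P1=np.array([[-0.118,-0.956,-0.267,.382],[.993,-.114,-.033,.082],[.001,-.269,.963,.463],[0,0,0,1]])
a=np.linspace(0,2*np.pi,60)
for nm,cc in(("w1",(i,P1,fo)),("w12",c)):
  for z,r in((.108,.018),(.108,.015),(.12,.018),(.072,.018)):
    e=proj(cc,np.c_[.4565+r*np.cos(a),.0957+r*np.sin(a),z+0*a]); print(nm,z,r,e.min(0).round(1),e.max(0).round(1))
E
```

```text
[0.3908 0.0962 0.4426] [0.4578 0.1051 0.2998]
bbox [312 163  29  42] circ ((323.5, 183.5), 21.8289794921875)
 plateau [316 171  22  21]
bbox [298 155  31  34] circ ((313.6397399902344, 171.39730834960938), 16.96723175048828)
 plateau [302 167  23  18]
w1 0.108 0.018 [310.7 164.8] [341.6 195.1]
w1 0.108 0.015 [313.2 167.4] [339.  192.6]
w1 0.12 0.018 [310.3 166.6] [342.2 197.8]
w1 0.072 0.018 [311.7 160.2] [339.9 188. ]
w12 0.108 0.018 [297.2 157.6] [330.2 190. ]
w12 0.108 0.015 [300.  160.4] [327.4 187.4]
w12 0.12 0.018 [296.3 159.2] [330.4 192.7]
w12 0.072 0.018 [299.5 153.3] [329.4 182.9]
```

Call:
step_arm --targets "1 0.04 0.06 0.02 0 0 0;1 0.07 0.13 0.04 0 0 0;1 0.1 0.2 0.04 0 0 0;1 0.13 0.27 0.04 0 0 0;1 0.15 0.33 0.04 0 0 0;1 0.16 0.35 0.04 0 0 0;1 0.16 0.35 0.04 0 0 0;1 0.16 0.35 0.04 0 0 0"

```text
clock: 29.78
eef_pos: [0.5376, 0.2802, 0.3178]
tool_rot: [-0.066, 0.998, -0.001, -0.003]
ft_force: [0.7, -0.4, -0.3]
grip_width: 0.0859
grasp_force: 0.0
```

```bash
python3 - <<'E'
from h import *
c,im=snap("wrist","w13"); o=bot.get_obs(); print(o["eef_pos"].round(4),o["ft_force"].round(1),o["joint_pos"].round(2))
print(proj(c,[[.6175,.282,.118],[.6175,.282,.16]]).round(0))
hsv=cv2.cvtColor(im,cv2.COLOR_BGR2HSV); H,S,V=[hsv[...,i].astype(int) for i in range(3)]
u,v=proj(c,[.6175,.282,.118])[0]; yy,xx=np.mgrid[:400,:640]; near=np.hypot(xx-u,yy-v)<100
m=(S<40)&(V>150)&near
for k in blobs(m,1000):
    q=onz(c,cv2.convexHull(k)[:,0],.118)[:,:2]; (x,y),r=cv2.minEnclosingCircle(q.astype(np.float32)); print("disc",cv2.boundingRect(k),round(x,4),round(y,4),round(r,4))
m=(V<75)&(np.hypot(xx-u,yy-v)<55)
for k in blobs(m,60): print("dark",cv2.boundingRect(k),rect(c,k,.16))
E
```

```text
[0.5376 0.2796 0.3188] [ 0.2 -0.9 -0.4] [ 0.48  0.46  0.54  1.66 -0.    0.35]
[[315. 243.]
 [314. 259.]]
disc (253, 183, 125, 117) 0.6192 0.2823 0.0746
dark (285, 279, 12, 11) [0.6502 0.2605 0.0121 0.0114 0.8491]
dark (299, 221, 34, 67) [0.6121 0.2855 0.076  0.0336 0.2926]
```

Call:
step_arm --targets "0.4 0.08 0.004 0 0 0 0;0.4 0.15 0.007 -0.03 0 0 0;0.4 0.162 0.007 -0.1 0 0 0;0.4 0.162 0.007 -0.18 0 0 0;0.4 0.162 0.007 -0.26 0 0 0;0.4 0.162 0.007 -0.33 0 0 0;0.4 0.162 0.007 -0.365 0 0 0;0.4 0.162 0.007 -0.37 0 0 0;0.4 0.162 0.007 -0.37 0 0 0"

```text
clock: 30.58
eef_pos: [0.6181, 0.2819, 0.1346]
tool_rot: [-0.065, 0.998, -0.001, -0.002]
ft_force: [0.0, -0.7, -0.2]
grip_width: 0.0599
grasp_force: 0.0
```

Call:
step_arm --targets "-1 0 0 0 0 0 0;-1 0 0 0 0 0 0;-1 0 0 0 0 0 0;-1 0 0 0 0 0 0;-1 0 0 0 0 0 0;-1 0 0 0 0 0 0"

```text
clock: 31.08
eef_pos: [0.6209, 0.2824, 0.1388]
tool_rot: [-0.065, 0.998, -0.001, 0.002]
ft_force: [-0.3, -5.4, 4.6]
grip_width: 0.0145
grasp_force: 60.6
```

Call:
step_arm --targets "-1 0 0.001 0 0 0 0.15;-1 0 0.001 0 0 0 0.3;-1 0 0.001 0 0 0 0.45;-1 0 0.001 0 0 0 0.6;-1 0 0.001 0 0 0 0.75;-1 0 0.001 0 0 0 0.9;-1 0 0.001 0 0 0 0.9;-1 0 0.001 0 0 0 0.9"

```text
clock: 31.75
eef_pos: [0.6204, 0.2833, 0.1388]
tool_rot: [-0.407, 0.914, -0.001, 0.002]
ft_force: [-0.6, -5.1, 6.6]
grip_width: 0.0145
grasp_force: 60.6
```

```bash
python3 - <<'E'
from workcell import bot;import numpy as np
o=bot.get_obs();print(o["eef_pos"],2*np.arctan2(o["tool_rot"][1],o["tool_rot"][0])-np.pi,o["ft_force"],o["ft_torque"],o["joint_pos"])
E
```

```text
[0.62040675 0.28329763 0.13882248] 0.8374822778266346 [-0.64387248 -5.05768413  6.58840741] [-0.80311842  0.24993894  0.17054966] [ 0.4294329   0.65246429  0.40280771  1.31797897 -0.0024212  -0.40805321]
```

Call:
step_arm --targets "-1 0 0 0 0 0 0.15;-1 0 0 0 0 0 0.3;-1 0 0 0 0 0 0.433;-1 0 0 0 0 0 0.433;-1 0 0 0 0 0 0.433;0 0 0 0 0 0 0.433;0.3 0 0 0 0 0 0.433;0.3 0 0 0 0 0 0.433;0.3 0 0 0 0 0 0.433;0.3 0 0 0.08 0 0 0.433"

```text
clock: 32.58
eef_pos: [0.6137, 0.2821, 0.1657]
tool_rot: [-0.556, 0.831, 0.002, -0.01]
ft_force: [-0.3, -0.7, -2.6]
grip_width: 0.0557
grasp_force: 0.0
```

Call:
step_arm --targets "0.3 0 0 0.08 0 0 0;0.3 0 0 0.16 0 0 0;0.3 -0.08 -0.02 0.24 0 0 -0.1;0.3 -0.16 -0.04 0.3 0 0 -0.2;0.3 -0.23 -0.1 0.3 0 0 -0.35;0.3 -0.27 -0.17 0.3 0 0 -0.5;0.3 -0.3 -0.24 0.3 0 0 -0.65;0.3 -0.32 -0.32 0.3 0 0 -0.8;0.3 -0.34 -0.4 0.3 0 0 -0.9;0.3 -0.36 -0.48 0.3 0 0 -0.9"

```text
clock: 33.42
eef_pos: [0.4418, 0.0579, 0.3263]
tool_rot: [-0.233, 0.972, -0.0, 0.001]
ft_force: [0.7, -0.1, -0.4]
grip_width: 0.0557
grasp_force: 0.0
```

Call:
step_arm --targets "0.3 -0.04 -0.06 0 0 0 0;0.3 -0.06 -0.13 0 0 0 0;0.3 -0.08 -0.2 0 0 0 0;0.3 -0.12 -0.27 0 0 0 0;0.3 -0.16 -0.34 0 0 0 0;0.3 -0.2 -0.41 0 0 0 0;0.3 -0.24 -0.48 0 0 0 0;0.3 -0.28 -0.55 0 0 0 0;0.3 -0.28 -0.55 0 0 0 0;0.3 -0.28 -0.55 0 0 0 0"

```text
clock: 34.25
eef_pos: [0.3019, -0.2177, 0.326]
tool_rot: [-0.23, 0.973, -0.0, 0.0]
ft_force: [-0.3, 0.6, -0.1]
grip_width: 0.0558
grasp_force: 0.0
```

```bash
python3 - <<'E'
from h import *
t,it=snap("top","t14"); o=bot.get_obs(); print(o["eef_pos"].round(3),o["ft_force"].round(1),o["clock"])
hsv=cv2.cvtColor(it,cv2.COLOR_BGR2HSV); H,S,V=[hsv[...,i].astype(int) for i in range(3)]
m=V<60; m[:145]=0;m[200:]=0;m[:,:172]=0;m[:,216:]=0
for k in blobs(m,15): print("bar",cv2.boundingRect(k),rect(t,k,.15))
m=(abs(H-14)<4)&(S>95)&(S<150)&(V>130)
m=cv2.morphologyEx(m.astype(np.uint8),cv2.MORPH_OPEN,np.ones((3,3)))
for k in blobs(m,40,1500):
    r=rect(t,k,.076)
    if r[2]<.1: print("wood",k[:,0].mean(0).round(0),r)
# knob position
m=V<75; m[:212]=0;m[236:]=0;m[:,:238]=0;m[:,264:]=0
for f in("top0","t14"):
    V2=cv2.imread(f"pics/{f}.png").max(2)[208:236,238:264]; 
    for k in blobs(V2<80,40): print(f,"knob",np.add(cv2.boundingRect(k),[238,208,0,0]),cv2.minEnclosingCircle(k+[238,208]))
E
```

```text
[ 0.303 -0.217  0.326] [1.3 0.  0.6] 34.3
bar (192, 193, 17, 6) [ 0.5287  0.2476  0.0509  0.0121 -1.3366]
bar (182, 162, 22, 14) [0.6151 0.2793 0.0753 0.0226 1.0628]
wood [531. 279.] [ 0.324  -0.805   0.0394  0.0186 -1.5237]
wood [517. 277.] [ 0.3294 -0.7597  0.0411  0.0313  1.5242]
wood [522. 269.] [ 0.3492 -0.7769  0.0475  0.0345 -1.5235]
wood [249. 260.] [0.341  0.0973 0.0737 0.0344 1.1948]
wood [121. 257.] [ 0.3347  0.498   0.038   0.0357 -1.419 ]
wood [170. 257.] [0.3412 0.3527 0.0848 0.0534 1.5634]
wood [424. 252.] [ 0.396  -0.4626  0.0376  0.032   0.1205]
wood [617. 242.] [ 0.4546 -1.0879  0.0366  0.0258 -1.5234]
wood [224. 247.] [0.3788 0.1802 0.0593 0.0469 0.7212]
wood [169. 244.] [0.3802 0.353  0.051  0.032  0.1279]
wood [353. 233.] [ 0.445  -0.237   0.0454  0.0293 -1.5233]
wood [389. 230.] [ 0.4586 -0.3519  0.0299  0.0261 -1.5233]
wood [379. 237.] [ 0.4322 -0.3195  0.0946  0.0555  0.3774]
wood [547. 218.] [ 0.5209 -0.8671  0.0364  0.0165 -1.5232]
wood [188. 220.] [ 0.4605  0.3013  0.04    0.0189 -0.05  ]
wood [589. 216.] [ 0.5372 -1.0062  0.0628  0.0182 -1.3998]
wood [223.
[... 252 characters left out ...]
28  0.0784  0.078  -1.5324]
wood [424. 180.] [ 0.6368 -0.468   0.0601  0.0286 -0.9821]
wood [342. 180.] [ 0.6193 -0.1935  0.078   0.0405 -0.0453]
wood [226. 171.] [ 0.6295  0.1918  0.0434  0.0391 -1.4776]
wood [134. 160.] [0.6561 0.5033 0.0385 0.0298 0.0481]
wood [333. 157.] [ 0.6987 -0.1629  0.0317  0.0236  0.0443]
wood [480.  90.] [ 0.966  -0.6682  0.0561  0.0378 -1.5221]
wood [422.  86.] [ 0.9748 -0.4598  0.0604  0.0228 -1.522 ]
wood [297.  80.] [ 0.9774 -0.0218  0.0813  0.0297  1.5625]
wood [279.  76.] [0.9786 0.0386 0.0844 0.0373 1.4154]
top0 knob [245 218  12  13] ((250.5, 224.0), 6.18475866317749)
t14 knob [245 218  12  12] ((250.63333129882812, 223.63333129882812), 5.865443229675293)
```

```bash
python3 -c "
from workcell import bot
print(bot.job_done())"
```

```text
the job is handed in; nothing more can be done
None
```

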